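Fetch the locating pin out of a leaning socket with sprung tongs

ROBOT

A 7-joint arm with a two-finger parallel gripper is mounted at the origin on the work surface. World frame = base frame: x ahead of the robot, y to its left, z up, the work surface at z = 0. Lengths are in m, angles in rad, forces in N, time in s.
With the tool pointing down it reaches from about 0.35 to 0.775 m from the base axis. Payload 3.1 kg.
Tool frame: the origin (TCP) lies at the very end of the fingers, on their centre line; the grasp point (between the pads) lies 19 mm behind it; z points along the fingers, y is the direction in which the jaws open and shut (so a half turn about z gives the same grasp; the last joint's range is limited). The gripper opens to 85 mm and grips with 20 to 120 N. Pads are 22 mm wide; open, the fingers measure 114 mm over their backs; the gripper's body (76 mm by 85 mm) begins 54 mm behind the grasp point. The pads swing forward as they close: fully open they stand 13 mm farther back than shut.
Start: joints at [1.289, 0.311, 0.014, 1.512, -0.004, 1.319, -0.027], TCP at [0.131, -0.534, 0.231] pointing down, gripper open.
Joint ranges: [-2.7, 2.7], [-0.3, 1.91], [-1.27, 1.3], [0.12, 2.57], [-1.44, 4.58], [0.2, 2.03], [-3.05, 3.05]. Speed limits (rad/s): [2.79, 2.79, 3.14, 3.14, 3.14, 3.14, 3.14].

INTERFACE

Orientations are given as [roll, pitch, yaw] about the fixed x, y, z axes, in that order (R = Rz(yaw) Ry(pitch) Rx(roll)).
In Python, from bench import ctrl gives the robot as it stands. The module is installed in compiled form; this text tells all that it offers.
- The arm moves only by the tool play_rows, never from a script. Its arguments are lists of equal length, an entry for each row: "offset": the shift along the world's x, y, z in mm, a list of three; "angular": the turn, a rotation vector about the world's x, y, z in degrees, a list of three; "fingers": the finger opening in mm, from 0 to 85.4. A call has 1 to 5 rows; each row is the pose to reach, as a shift and turn from the pose commanded when the call began; what a row does not reach only later rows make up. A row lasts 1/8 s, in which the tool goes at most 62.5 mm and 10.7 degrees, less where a joint would pass 70% of its speed; a pose out of reach is approached as far as the arm can. A call with a gripper value outside its range is refused whole. The fingers move at their own pace and stop on an object; "force" is the grip in N (left out, the last holds). Time passes only in rows, so rows that repeat a pose let the fingers close. It gives the time, the measured TCP pose, the force and the opening at its end, in the units of the state.
- ctrl.state(): the state, without advancing time (a new reading comes with each control period).
- ctrl.read_camera(name): name is "scene" or "side" or "wrist"; returns a dict with "color" (400x640x3 uint8, red, green, blue), "z_map" (400x640 float32, m along the optical axis (not along the pixel's ray), 0 where there is no reading), "intrinsics" (3x3 intrinsics, pixels), "dist" ([k1, k2, p1, p2, k3] as OpenCV has them; the pictures are not rectified), "world_from_camera" (4x4, takes a point from camera to world coordinates); the wrist camera has in their place "mount" (4x4, takes a point from camera to tool coordinates, whose origin is the TCP and whose axes are the flange's). Camera axes: x right, y down, z forward; pixel columns grow to the right and rows downward; lengths in m; the calibration is good to about 2 mm. A picture is of the moment at which its call begins: read the wrist's pose just before it.
- ctrl.hand_in(): hands the job in, once; it reports no verdict.
The state is a dict: "t": time; "joints": joint angles; "qd": joint speeds; "joint_efforts": joint torques, N m; "eef_pos": TCP position; "orientation": TCP orientation; "force": force on the tool from outside, world axes, zero at the start; "torque": the same for the moment, N m; "gripper_width": finger opening in m.
Only numpy, scipy, OpenCV 4.12 (cv2) and the standard library are available. Lean on these libraries where they do the work, as an engineer would, in place of code of your own. Each camera call takes 0.05 s, during which the arm holds its last target.

TASK

The steel locating pin is still down inside the welded box-section socket that is clamped leaning in the bench vise. Take the sprung tongs from their rack, reach down into the socket with them, squeeze them on the pin and draw it out, then set it gently down (not dropped) in the parts tray. Stand the tongs back in their rack pocket, never touch the pin with the gripper itself, never force the tongs against the socket, and leave the loose tools and other things where they lie.

Things in the scene. Friction and masses are not known exactly. Their poses are not given: they have to be found in the camera images.
- tongs: Sprung long-nose scissor tongs, plain steel with black handles, 194 mm long, 140 g, standing nose down in the rack pocket (may lean a degree or two). Origin: the pivot. +z: along their middle line from nose to handles. y: the line in which handles and jaws open and close; x: across, 18 mm thick at the pivot, elsewhere 14 mm or less.
- tongs_grip (a point): Where to squeeze: on the middle line between the handles, 60 mm above the pivot. Handles: bars 14 mm wide in x, from 37 to 95 mm above the pivot; at rest 54 mm over their outsides here and 58 mm at the top. Squeezed to 49 mm they are parallel and sit firm in a gripper's pads with the jaws still open; about 40 mm with the jaws on the 16 mm pin, 31 mm when shut on nothing.
- tongs_nose (a point): The nose's end, between the tips, 99 mm below the pivot. Each jaw is 5 mm thick in y, 12 mm wide in x (8 mm for the last 10 mm). At rest the tips are 46 mm apart outside, 36 mm inside; squeezing moves them 1.7 times as far as the handles. When the handles measure 49 mm the tips are about 37 mm apart outside, 27 mm inside.
- tongs_jaw (a joint): Squeeze angle of the tongs (rad): 0 sprung open, about 0.09 with the handles parallel, 0.21 closed on the pin, 0.37 shut on nothing. The spring pushes back on each handle with about 12 N at the start of the squeeze and 20 N where the jaws meet the pin; a squeeze of 40 to 60 N grips the pin well.
- rack: Grey sheet-metal tool rack fixed to the bench: base plate 120 (x) x 150 (y) x 6 mm. Origin: centre of its underside, z up. The middle pocket, centred on the origin, is the tongs' place; their y lies along the rack's y and their pivot 105 mm above the bench. Two small side pockets with short tool handles at x = -35, y = +-45 mm, 91 mm high.
- rack_pocket (a point): Centre of the floor of the rack's middle pocket, 6 mm above the bench. Inside 17 mm (x) x 52 mm (y); walls up to 72 mm above the bench, then lips that flare in x to about 35 mm wide at 84 mm.
- socket: Plain steel box-section socket clamped in the fixed bench vise, leaning 35 degrees: outside 30 (x) x 60 mm (y), inside 20 (x) x 50 mm (y), 85 mm deep. Origin: centre of the pocket's floor, 115 mm above the bench; +z: along the pocket out to the mouth, leaning 35 degrees from vertical to the robot's side; y level, along the vise's screw.
- socket_mouth (a point): Centre of the socket's mouth, 85 mm from its floor, 185 mm above the bench; same axes as the socket. The vise's jaws stand beside it in y, their tops 152 mm above the bench and 112 mm long; the vise's screw and handle stay below that. The highest point is a lug on the socket's +x face, 215 mm above the bench.
- pin: Short plain round steel locating pin, 16 mm across, 18 mm long, about 28 g, at the bottom of the socket: axis along the pocket, foot on the floor, lying on the lower wall (the socket's -x side, its centre 2 mm off the middle), up to 6 mm off the middle in the socket's y. Origin: the pin's centre, z along its axis.
- tray: Plain aluminium parts tray fixed to the bench, 180 (x) x 130 (y) x 22 mm, walls and floor 4 mm. Origin: centre of its underside, z up.
- hammer: Bystander, to be left alone: wooden-handled hammer lying on the bench. Origin on its underside.
- brush: Bystander, to be left alone: wire brush lying on the bench. Origin on its underside.
- wrench: Bystander, to be left alone: steel wrench lying on the bench. Origin on its underside.
- driver: Bystander, to be left alone: screwdriver lying on the bench. Origin on its underside.
- coupling: Bystander, to be left alone: brass tube coupling, 28 mm across, 30 mm tall, standing on end. Origin on its underside.
- flux_jar: Bystander, to be left alone: white flux jar, 56 mm across, 62 mm tall. Origin on its underside.
- square: Bystander, to be left alone: steel fitter's square lying on the bench. Origin on its underside.
Mind the look-alikes: they are no part of the job. Leave any blue or orange look-alike of the tongs alone.

How it is judged:
On the way, in this order (a step that is already met when the one before it is completed fails the run):
1. the pin is gripped between the tongs' jaws down in the socket (contact force between tongs and pin above 4 N and value of joint tongs_jaw above 0.12 rad and z of pin in the frame of socket below 0.06 m), for 0.1 s.
2. the pin is drawn clear of the socket, in the tongs (contact force between tongs and pin above 2 N and distance between pin and socket above 0.1 m), for 0.1 s.
3. the pin is in the tray and the tongs have let go of it (x of pin in the frame of tray between -0.086 and 0.086 m and y of pin in the frame of tray between -0.061 and 0.061 m and z of pin in the frame of tray below 0.024 m and contact force between tongs and pin below 0.05 N), for 0.2 s.
At the end, for the whole second after the job is handed in: The pin lies or stands at rest on the floor of the parts tray, let go. The tongs stand at rest nose down in the rack's middle pocket: pivot within 15 mm of the pocket's middle, 95 to 120 mm above the bench, within 11 degrees of upright, sprung open (all of step 3 and linear speed of each of pin, tongs below 0.03 m/s and x of tongs in the frame of rack between -0.012 and 0.012 m and y of tongs in the frame of rack between -0.015 and 0.015 m and z of tongs in the frame of rack between 0.095 and 0.12 m and angle between tongs's own z axis and vertical below 0.2 rad and value of joint tongs_jaw below 0.06 rad); the robot touches nothing.
It fails at once if the gripper or arm touches the pin (contact force between any of the fingers, the arm and pin above 0.5 N).
It fails at once if the pin is dropped (falls freely faster than 0.75 m/s, about 30 mm) (contact force between anything else and pin below 0.01 N and linear speed of pin above 0.75 m/s).
It fails at once if the tongs are forced against the socket (over 40 N) (contact force between tongs and socket above 40 N).
It fails at once if a bystander is moved by more than 30 mm (distance of any of hammer, brush, wrench, driver, coupling, flux_jar, square from where it was at the start of the episode above 0.03 m).
It also fails if it takes over 58 s, if anything falls off the work surface, if the arm or the gripper's body presses on something with over 40 N, if the wrist force passes 120 N, or if a joint passes its speed limit or range.

## Working session

There is one attempt and no reset: what is moved stays moved. The work goes in short steps, Python scripts to look and compute and a tool call to move; the robot and the scene stay as the last step left them, time stands still between calls to the robot, and variables do not carry over. Pictures are saved under pics/ and viewed, and the job is handed in when it is done.

Besides the shell and the picture viewer there is one more tool, called as name(argument=value, ...) on one line, values as JSON. play_rows: Moves the arm, as the interface text tells. Its arguments: {"type":"object","properties":{"offset":{"type":"array"},"angular":{"type":"array"},"fingers":{"type":"array"},"force":{"type":"number"}},"required":["offset","angular","fingers"]}

```bash
mkdir -p pics; ls
cat > h.py <<'E'
import numpy as np, cv2, pickle
from bench import ctrl
from scipy.spatial.transform import Rotation as R
def snap(names=("scene","side")):
    o={}
    for n in names:
        s=ctrl.state(); c=ctrl.read_camera(n); c={k:np.array(v) for k,v in c.items()}
        if n=="wrist":
            T=np.eye(4); T[:3,:3]=R.from_euler('xyz',s['orientation']).as_matrix(); T[:3,3]=s['eef_pos']
            c['world_from_camera']=T@c['mount']
        o[n]=c
    return o
def cloud(c):
    z=c['z_map']; H,W=z.shape
    u,v=np.meshgrid(np.arange(W),np.arange(H))
    p=cv2.undistortPoints(np.stack([u,v],-1).reshape(-1,1,2).astype(float),c['intrinsics'],c['dist']).reshape(H,W,2)
    P=np.concatenate([p*z[...,None],z[...,None]],-1)
    T=c['world_from_camera']
    P=P@T[:3,:3].T+T[:3,3]; P[z<=0]=np.nan
    return P
def proj(c,X):
    T=np.linalg.inv(c['world_from_camera']); rv=cv2.Rodrigues(T[:3,:3])[0]
    return cv2.projectPoints(np.array(X,float).reshape(-1,3),rv,T[:3,3],c['intrinsics'],c['dist'])[0].reshape(-1,2)
def ray(c,u,v):
    p=cv2.undistortPoints(np.array([[[u,v]]],float),c['intrinsics'],c['dist'])[0,0]
    T=c['world_from_camera']; return T[:3,3],T[:3,:3]@np.array([p[0],p[1],1.])
def onplane(c,u,v,z):
    o,d=ray(c,u,v); return o+d*(z-o[2])/d[2]
def save(c,f,crop=None,s=1):
    im=cv2.cvtColor(c['color'],cv2.COLOR_RGB2BGR)
    if crop: x0,y0,x1,y1=crop; im=im[y0:y1,x0:x1]
    if s!=1: im=cv2.resize(im,None,fx=s,fy=s,interpolation=cv2.INTER_CUBIC)
    cv2.imwrite(f,im)
E
python3 - <<'E'
from h import *
s=ctrl.state(); print(s)
o=snap(("scene","side","wrist")); pickle.dump(o,open('o1.pkl','wb'))
for n in o: save(o[n],f'pics/{n}1.png'); print(n,o[n]['world_from_camera'].round(3).tolist(),o[n]['intrinsics'].tolist())
E
```

```text
pics
{'t': 0.0, 'joints': array([ 1.28927189,  0.31174654,  0.01399754,  1.51306534, -0.00436869,
        1.31919754, -0.02721587]), 'qd': array([ 9.52305799e-05,  6.42322222e-04,  3.85117360e-04, -1.57204387e-03,
       -1.20210873e-04, -8.81217289e-04,  2.90892375e-04]), 'joint_efforts': array([-4.10731072e-04, -3.79910946e+01,  1.45754786e-01, -2.30588651e+01,
        1.21552849e-02,  1.34359184e-02,  6.20558591e-07]), 'eef_pos': array([ 0.13046622, -0.53354725,  0.2302063 ]), 'orientation': array([-3.13920952e+00,  1.29584455e-04,  2.39888016e-01]), 'force': array([-0.20295545, -0.00330889, -0.16432427]), 'torque': array([-0.02171263, -0.02003083,  0.02390313]), 'gripper_width': 0.0853857159136973}
scene [[-0.649, 0.441, -0.62, 1.438], [0.76, 0.38, -0.527, 0.691], [0.003, -0.813, -0.582, 0.976], [0.0, 0.0, 0.0, 1.0]] [[452.1467179103986, 0.0, 324.9992209272612], [0.0, 452.1467179103986, 195.79041010885254], [0.0, 0.0, 1.0]]
side [[-0.976, -0.131, 0.175, 0.298], [-0.218, 0.498, -0.84, 1.016], [0.023, -0.857, -0.514, 0.766], [0.0, 0.0, 0.0, 1.0]] [[476.4356224642824, 0.0, 320.4099459622002], [0.0, 476.4356224642824, 201.5870623798926], [0.0, 0.0, 1.0]]
wrist [[0.238, -0.922, -0.306, 0.209], [-0.971, -0.226, -0.073, -0.514], [-0.002, 0.315, -0.949, 0.373], [0.0, 0.0, 0.0, 1.0]] [[301.3119337607116, 0.0, 321.41081784036317], [0.0, 301.3119337607116, 195.47265390558633], [0.0, 0.0, 1.0]]
```

View pics/scene1.png

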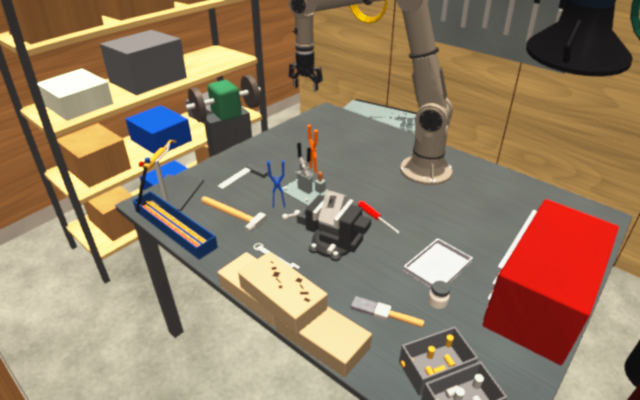

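View pics/side1.png

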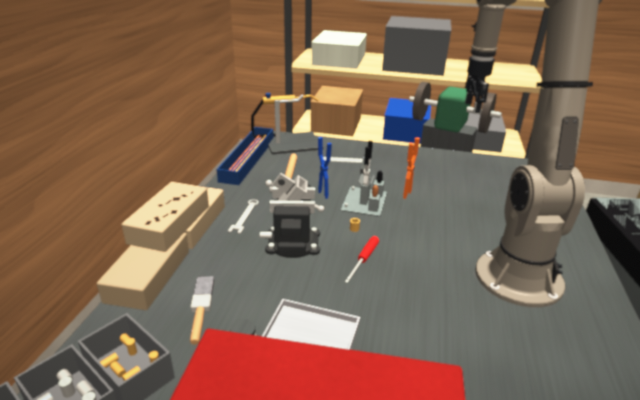

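View pics/wrist1.png

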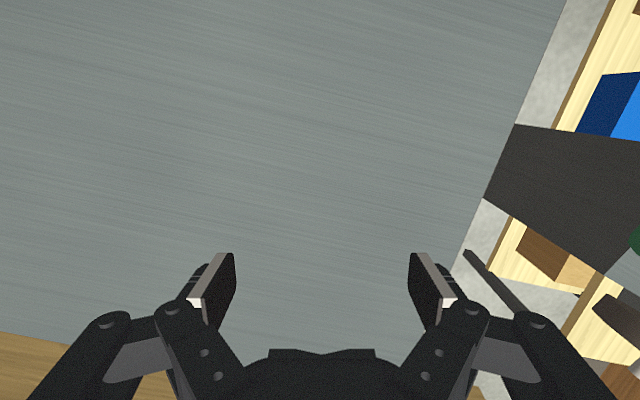

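Run:
```python
from h import *
o=pickle.load(open('o1.pkl','rb'))
save(o['scene'],'pics/s1a.png',(230,110,430,270),4)
save(o['side'],'pics/d1a.png',(240,120,440,270),4)
P=cloud(o['scene']);Q=cloud(o['side'])
for n,C,pts in (('scene',P,[(303,155),(303,175),(340,210),(335,245),(275,170),(315,130),(438,265),(318,178)]),('side',Q,[(368,150),(365,200),(293,190),(290,205),(315,325),(325,170),(411,170),(355,225)])):
    for p in pts: print(n,p,C[p[1],p[0]].round(3))
```

```text
scene (303, 155) [ 0.236 -0.455  0.002]
scene (303, 175) [ 0.446 -0.257  0.087]
scene (340, 210) [0.589 0.028 0.153]
scene (335, 245) [0.612 0.03  0.03 ]
scene (275, 170) [ 0.404 -0.451  0.009]
scene (315, 130) [ 0.311 -0.318  0.196]
scene (438, 265) [0.455 0.311 0.004]
scene (318, 178) [ 0.399 -0.227  0.064]
side (368, 150) [ 0.425 -0.241  0.19 ]
side (365, 200) [ 0.422 -0.241  0.023]
side (293, 190) [0.577 0.021 0.179]
side (290, 205) [0.58  0.037 0.144]
side (315, 325) [0.456 0.283 0.004]
side (325, 170) [ 0.554 -0.265  0.096]
side (411, 170) [ 0.296 -0.33   0.098]
side (355, 225) [ 0.43  -0.099  0.021]
```

View pics/s1a.png

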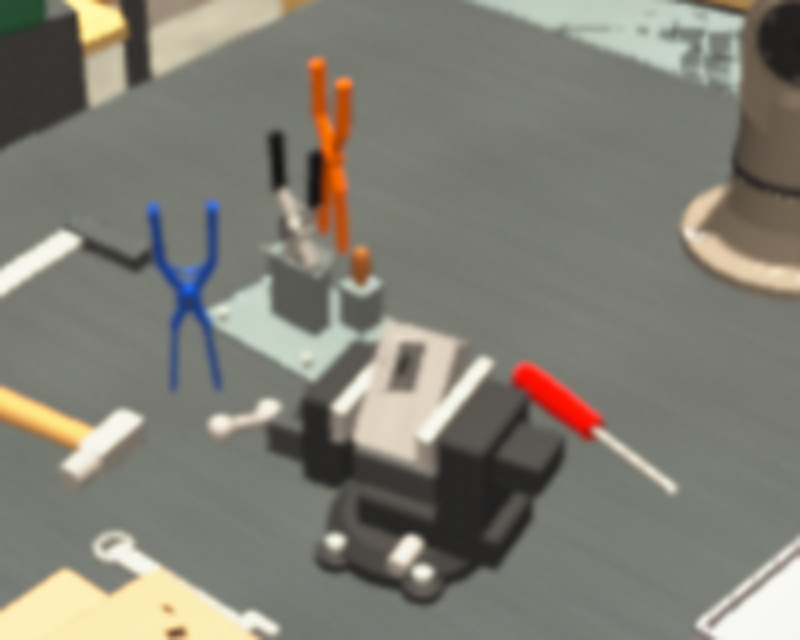

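View pics/d1a.png

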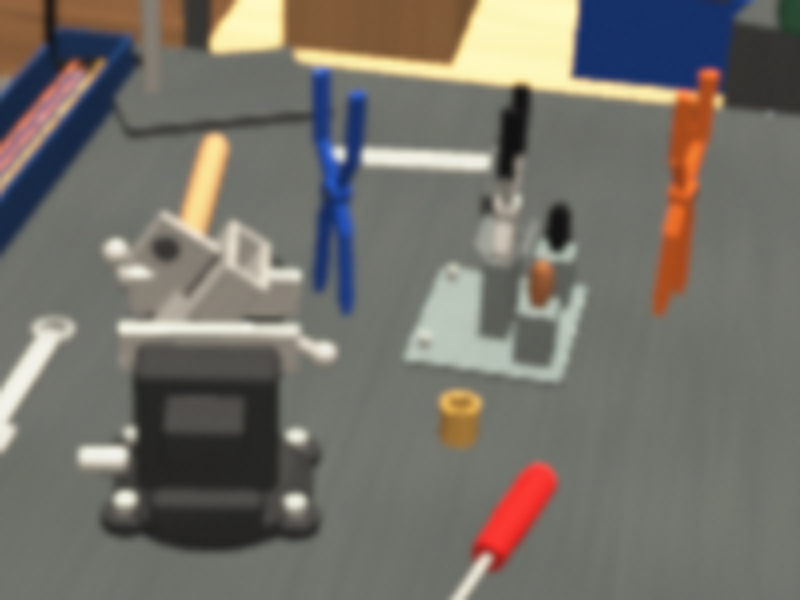

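Run:
```python
from h import *
o=pickle.load(open('o1.pkl','rb'))
A=[]
for n in('scene','side'):
    C=cloud(o[n]); hsv=cv2.cvtColor(o[n]['color'],cv2.COLOR_RGB2HSV)
    img=o[n]['color'].astype(int)
    box=(C[...,0]>.3)&(C[...,0]<.56)&(C[...,1]>-.4)&(C[...,1]<-.1)
    m=box&(C[...,2]<.02)&(img.sum(-1)>330)&(hsv[...,1]<70)
    X=C[m]; print(n,len(X),np.median(X[:,2]),'rect',cv2.minAreaRect((X[:,:2]*1000).astype(np.float32)), )
    m2=box&(hsv[...,2]<60)&(C[...,2]>.11)&(C[...,2]<.25)
    X=C[m2]; print('black',len(X),X.min(0).round(3),X.max(0).round(3),X.mean(0).round(3))
    # tray: walls
    m=(np.abs(C[...,0]-.46)<.2)&(np.abs(C[...,1]-.3)<.2)&(C[...,2]<.03)&(img.sum(-1)>500)
    m=m.astype(np.uint8); k,l,st,ce=cv2.connectedComponentsWithStats(m); i=1+np.argmax(st[1:,4]); X=C[l==i]
    print('tray',len(X),cv2.minAreaRect((X[:,:2]*1000).astype(np.float32)),np.percentile(X[:,2],[5,50,95]))
    # vise/socket
    m=(C[...,2]>.155)&(C[...,0]>.45)&(C[...,0]<.75)&(np.abs(C[...,1])<.15)
    X=C[m]; print('sock',len(X),X.min(0).round(3),X.max(0).round(3))
    c=X-X.mean(0)
```

```text
scene 1542 0.0030638972338088988 rect ((429.92266845703125, -250.02020263671875), (259.6565246582031, 300.0146789550781), 0.037054434418678284)
black 76 [ 0.422 -0.297  0.146] [ 0.435 -0.237  0.198] [ 0.43  -0.267  0.172]
tray 1613 ((445.9634704589844, 305.19451904296875), (147.1599884033203, 210.61300659179688), 84.52586364746094) [0.0005617  0.00466781 0.02277127]
sock 367 [ 0.527 -0.043  0.155] [0.64  0.04  0.215]
side 2966 0.00043717253582947757 rect ((430.0511169433594, -249.95249938964844), (259.87286376953125, 299.8598327636719), 0.020904695615172386)
black 106 [ 0.42  -0.296  0.145] [ 0.433 -0.234  0.197] [ 0.426 -0.259  0.175]
tray 2789 ((462.36688232421875, 290.30401611328125), (138.9287567138672, 190.95364379882812), 85.79698944091797) [0.00175851 0.00436424 0.02172321]
sock 598 [ 0.544 -0.043  0.155] [0.636 0.032 0.213]
```

play_rows(offset=[[0,0,60],[50,40,110],[100,80,140],[150,120,150],[200,160,150]], angular=[[0,0,0],[0,0,-5],[0,0,-10],[0,0,-13.7],[0,0,-13.7]], fingers=[85,85,85,85,85])

```text
t: 0.78
eef_pos: [0.3096, -0.3914, 0.3803]
orientation: [3.139, -0.002, -0.001]
force: [0.5, -0.2, -0.4]
gripper_width: 0.0847
```

play_rows(offset=[[40,60,0],[60,100,0],[65,108,0],[65,108,0]], angular=[[0,0,0],[0,0,0],[0,0,0],[0,0,0]], fingers=[85,85,85,85])

```text
t: 1.27
eef_pos: [0.3732, -0.2841, 0.379]
orientation: [3.141, 0.001, 0.002]
force: [-0.2, -0.9, 0.5]
gripper_width: 0.0853
```

Run:
```python
from h import *
s=ctrl.state(); print(s['t'],s['eef_pos'],s['orientation'],s['joints'])
o=snap(("wrist",)); pickle.dump(o,open('o2.pkl','wb'))
save(o['wrist'],'pics/w2.png')
```

```text
1.275 [ 0.37319566 -0.28409436  0.37898182] [3.14110979e+00 6.64875880e-04 1.96621079e-03] [ 0.78829923  0.11667942 -0.19968009  1.39840677  0.02390588  1.62907032
 -0.97750264]
```

View pics/w2.png

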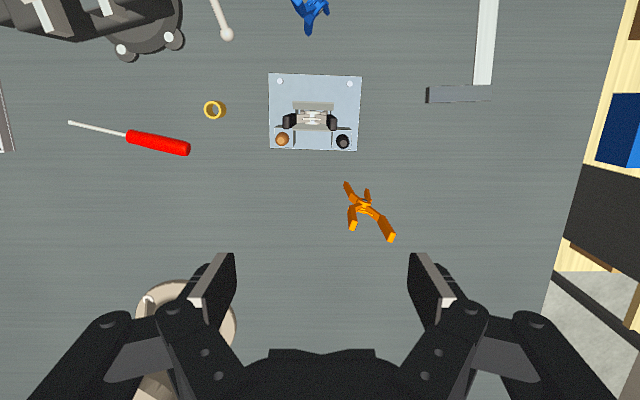

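Run:
```python
from h import *
o=pickle.load(open('o2.pkl','rb'));c=o['wrist']
save(c,'pics/w2a.png',(250,55,380,165),6)
C=cloud(c)
img=c['color'].astype(int)
# plate corners
hsv=cv2.cvtColor(c['color'],cv2.COLOR_RGB2HSV)
m=np.zeros(img.shape[:2],np.uint8); m[60:160,255:375]=1
m&=((img[...,2]>165)&(C[...,2]<.02)).astype(np.uint8)
ct=max(cv2.findContours(m,cv2.RETR_EXTERNAL,cv2.CHAIN_APPROX_NONE)[0],key=cv2.contourArea)
X=np.array([onplane(c,*p[0],.006)[:2]*1000 for p in ct],np.float32)
r=cv2.minAreaRect(X);print(r)
m=(hsv[...,2]<60)&(C[...,2]>.14)&(C[...,2]<.24)
k,l,st,ce=cv2.connectedComponentsWithStats(m.astype(np.uint8))
for i in range(1,k):
    if st[i,4]>15:
        X=C[l==i];
        if abs(X[:,0].mean()-.43)<.06: print(st[i],np.median(X,0).round(4),X.min(0).round(3),X.max(0).round(3))
```

```text
((425.970947265625, -271.1343994140625), (149.40805053710938, 119.50328826904297), 88.03594207763672)
[283 113  13  16 119] [ 0.4287 -0.2503  0.1853] [ 0.421 -0.252  0.144] [ 0.434 -0.243  0.198]
[326 114  11  17  75] [ 0.4283 -0.2918  0.1824] [ 0.419 -0.299  0.144] [ 0.432 -0.289  0.199]
```

View pics/w2a.png

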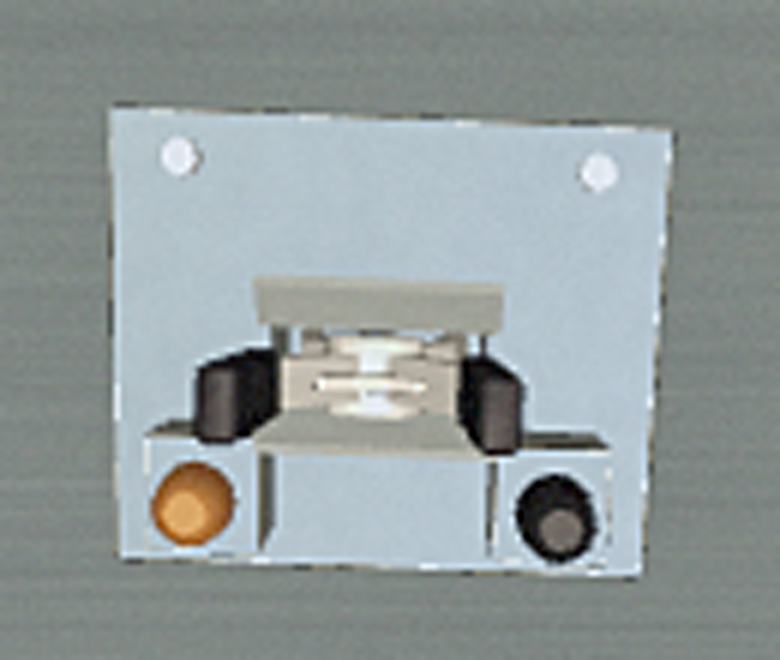

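Run:
```python
from h import *
o=pickle.load(open('o2.pkl','rb'));c=o['wrist']
C=cloud(c)
u,v=np.meshgrid(np.arange(640),np.arange(400))
m=(C[...,2]>.192)&(C[...,2]<.24)&(abs(C[...,0]-.43)<.05)&(abs(C[...,1]+.27)<.05)
for mm in(m&(u<305),m&(u>305)):
    print(mm.sum(),C[mm].mean(0).round(4),C[mm].min(0).round(4),C[mm].max(0).round(4))
# pivot region
m=(C[...,2]>.085)&(C[...,2]<.135)&(abs(C[...,0]-.43)<.03)&(abs(C[...,1]+.271)<.015)
X=C[m];print(len(X),X.mean(0),X.min(0),X.max(0))
s=ctrl.state(); T=c['world_from_camera']
print('mount',c['mount'].round(4).tolist(), 'proj tcp',proj(c,s['eef_pos']),)
```

```text
103 [ 0.4272 -0.2468  0.1966] [ 0.4207 -0.2504  0.1923] [ 0.434 -0.243  0.199]
103 [ 0.4255 -0.2955  0.1969] [ 0.4187 -0.3     0.1926] [ 0.4322 -0.2917  0.1993]
295 [ 0.42716461 -0.27103003  0.11924638] [ 0.40683903 -0.28567215  0.08503748] [ 0.44500725 -0.25683654  0.13496965]
mount [[0.0001, -0.9492, -0.3148, 0.0804], [1.0, -0.0002, 0.0007, -0.0007], [-0.0007, -0.3148, 0.9492, -0.1425], [0.0, 0.0, 0.0, 1.0]] proj tcp [[324.95168925 255.54431513]]
```

Run:
```python
from h import *
o=pickle.load(open('o1.pkl','rb'))
print(onplane(o['side'],240+248/4,120+253/4,.185), onplane(o['scene'],230+407/4,110+367/4,.185))
```

```text
[ 0.56119161 -0.00830442  0.185     ] [0.60634789 0.00984683 0.185     ]
```

play_rows(offset=[[8,14,0],[16,28,0],[24,42,0],[32,56,0],[40,70,0]], angular=[[0,0,10],[0,0,20],[0,0,30],[0,0,40],[0,0,50]], fingers=[85,85,85,85,85])

```text
t: 1.95
eef_pos: [0.4124, -0.2165, 0.3788]
orientation: [-3.141, 0.001, 0.874]
force: [0.5, -0.2, 0.2]
gripper_width: 0.0852
```

play_rows(offset=[[8,14,0],[16,28,0],[24,42,0],[32,56,0],[40,70,0]], angular=[[0,0,10],[0,0,20],[0,0,30],[0,0,40],[0,0,50]], fingers=[85,85,85,85,85])

```text
t: 2.58
eef_pos: [0.4529, -0.1467, 0.3787]
orientation: [-3.141, 0.0, 1.746]
force: [0.0, 0.3, 0.4]
gripper_width: 0.0849
```

play_rows(offset=[[8,14,0],[16,28,0],[24,42,0],[32,56,0],[40,70,0]], angular=[[0,0,10],[0,0,20],[0,0,30],[0,0,40],[0,0,50]], fingers=[85,85,85,85,85])

```text
t: 3.2
eef_pos: [0.4933, -0.0769, 0.3786]
orientation: [-3.141, -0.0, 2.619]
force: [-0.5, -0.2, 0.1]
gripper_width: 0.0848
```

play_rows(offset=[[12,22,0],[24,44,0],[36,66,0],[36,66,0]], angular=[[0,0,10],[0,0,20],[0,0,30],[0,0,30]], fingers=[85,85,85,85])

```text
t: 3.7
eef_pos: [0.5297, -0.0088, 0.3783]
orientation: [3.141, -0.001, 3.141]
force: [-0.6, 0.1, -0.1]
gripper_width: 0.0851
```

play_rows(offset=[[0,0,-40],[0,0,-80],[0,0,-94],[0,0,-94]], angular=[[0,-9,0],[0,-16.7,0],[0,-16.7,0],[0,-16.7,0]], fingers=[85,85,85,85])

```text
t: 4.2
eef_pos: [0.5272, -0.0117, 0.2834]
orientation: [-3.14, 0.288, 3.136]
force: [1.0, -0.3, 0.2]
gripper_width: 0.0851
```

Run:
```python
from h import *
s=ctrl.state(); print(s['t'],s['eef_pos'],s['orientation'],s['joints'])
o=snap(("wrist",)); pickle.dump(o,open('o3.pkl','wb'))
save(o['wrist'],'pics/w3.png')
```

```text
4.2 [ 0.52724082 -0.01174361  0.28339424] [-3.13981235  0.2876388   3.13597809] [ 0.69082262  0.06987441 -0.74102379  1.73258408  0.07120203  1.07081328
  1.49762935]
```

View pics/w3.png

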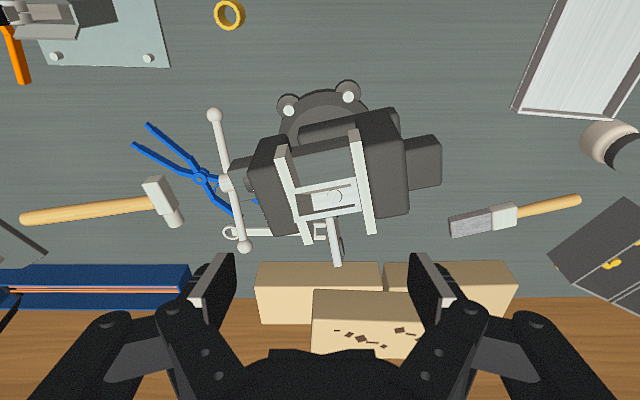

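Run:
```python
from h import *
o=pickle.load(open('o3.pkl','rb'));c=o['wrist']
save(c,'pics/w3a.png',(280,160,380,230),8)
save(c,'pics/w3b.png',(490,0,640,130),5)
```

```text
(no output)
```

View pics/w3a.png

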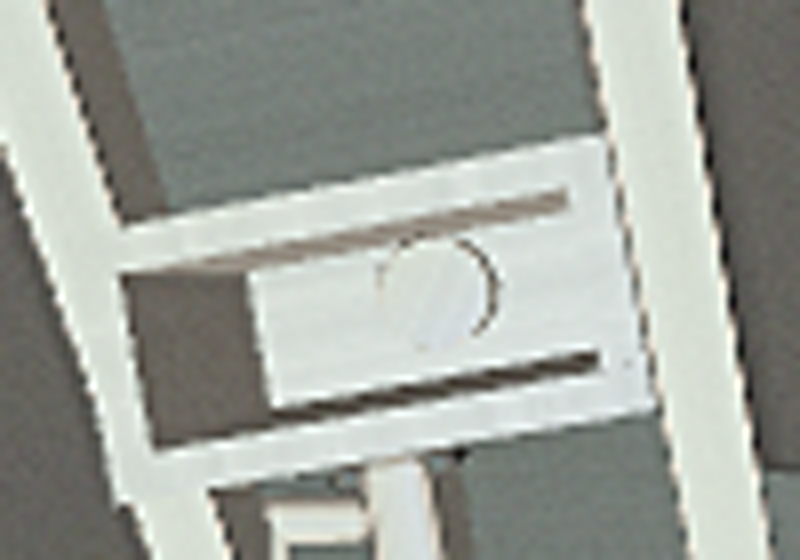

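View pics/w3b.png

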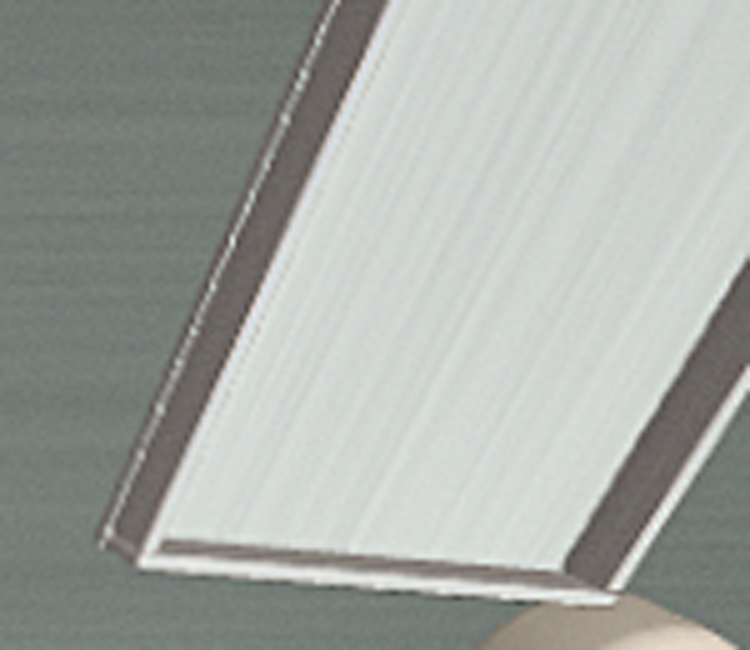

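```bash
cat > sock.py <<'E'
from h import *
from scipy.optimize import least_squares
def pose(p): 
    return R.from_euler('yz',[-35,np.degrees(p[2])],degrees=True).as_matrix(), np.array([p[0],p[1],.185])
def fit(c,outer,inner,extra=None):
    # order TL,TR,BR,BL : image up=-x, right=+y
    mo=np.array([[-15,-30,0],[-15,30,0],[15,30,0],[15,-30,0]])/1000; mi=np.array([[-10,-25,0],[-10,25,0],[10,25,0],[10,-25,0]])/1000
    M=np.vstack([mo,mi]); I=np.vstack([outer,inner])
    ok=~np.isnan(I[:,0])
    def f(p):
        Rm,t=pose(p); return (proj(c,M[ok]@Rm.T+t)-I[ok]).ravel()
    r=least_squares(f,[.56,0,.17]); return r,M,I,ok
E
python3 - <<'E'
from sock import *
o=pickle.load(open('o3.pkl','rb'));c=o['wrist']
k=lambda L:np.array(L,float)/8+[280,160]-.5
out=k([[120,222],[605,135],[652,410],[118,500]]); out[3]=np.nan
out[0]=np.nan
inn=k([[120,272],[566,190],[600,368],[152,450]])
r,M,I,ok=fit(c,out,inn); p=r.x; print(p,np.degrees(p[2]),r.fun.round(1))
Rm,t=pose(p)
org=t-Rm[:,2]*.085; print('origin',org)
print('floor edge',[(proj(c,Rm@np.array([x,-.025,0])+org)-[280,160]+.5)*8 for x in(-.01,.01)])
def sp(u,v,z):
    u=u/8+280-.5; v=v/8+160-.5
    oo,d=ray(c,u,v); oo=Rm.T@(oo-org); d=Rm.T@d; return oo+d*(z-oo[2])/d[2]
print('pin',sp(438,293,.018),sp(378,293,.018),sp(498,293,.018))
C=cloud(c)
m=np.zeros(C.shape[:2],bool); m[160:230,280:380]=1
X=(C[m]-org)@Rm
mm=(abs(X[:,0])<.009)&(abs(X[:,1])<.02)&(X[:,2]<.07)
print(np.percentile(X[mm,2],[5,50,95]), 'rim z', np.median(X[(abs(X[:,0])>.011)&(abs(X[:,0])<.014)&(abs(X[:,1])<.022)&(abs(X[:,2]-.085)<.02),2]))
pt=X[mm&(X[:,2]>.012)&(X[:,2]<.025)]; print('pin top cloud',len(pt),np.median(pt,0),pt.min(0),pt.max(0))
for q in((510,109.6),(612.4,121),(518.5,112.5)): print('tray',onplane(c,*q,.022))
E
```

```text
[ 0.56064234 -0.00935807  0.21491751] 12.313866007630178 [ 0.  -0.2  0.5  0.  -0.4 -0.   0.2 -0.3  0.1  0.5 -0.4  0.2]
origin [0.6082747  0.00103955 0.11537208]
floor edge [array([[244.50890745, 272.09631588]]), array([[269.10270279, 408.39911929]])]
pin [-0.00189345  0.00358589  0.018     ] [-0.003354   -0.00446245  0.018     ] [-0.00044207  0.01158366  0.018     ]
[-0.00196943 -0.00044653  0.01799079] rim z 0.08420195298140419
pin top cloud 164 [-0.00179071  0.00313592  0.01719068] [-0.00885386 -0.00478374  0.01309207] [0.00559262 0.01085511 0.01885477]
tray [0.53760225 0.22749131 0.022     ]
tray [0.55269972 0.36731944 0.022     ]
tray [0.54138224 0.23971781 0.022     ]
```

play_rows(offset=[[-10,-30,40],[-30,-85,55],[-50,-140,60],[-72,-195,60],[-95,-250,60]], angular=[[0,9,0],[0,16.7,0],[0,16.7,0],[0,16.7,0],[0,16.7,0]], fingers=[85,85,85,85,85])

```text
t: 4.88
eef_pos: [0.4352, -0.262, 0.3475]
orientation: [-3.14, 0.005, 3.14]
force: [1.0, -1.3, -0.5]
gripper_width: 0.0851
```

play_rows(offset=[[-6,-9,0],[-6,-9,-30],[-6,-9,-30]], angular=[[0,0,-2],[0,0,-2],[0,0,-2]], fingers=[85,85,85])

```text
t: 5.25
eef_pos: [0.4282, -0.2675, 0.3148]
orientation: [3.14, -0.001, 3.106]
force: [-0.2, 0.2, 0.2]
gripper_width: 0.0848
```

Run:
```python
from h import *
s=ctrl.state(); print(s['t'],s['eef_pos'],s['orientation'],s['joints'])
o=snap(("wrist",)); pickle.dump(o,open('o4.pkl','wb'));c=o['wrist']
save(c,'pics/w4.png')
C=cloud(c)
for z0,z1 in((.192,.21),(.15,.19)):
  m=(C[...,2]>z0)&(C[...,2]<z1)&(abs(C[...,0]-.43)<.03)
  for sg in (1,-1):
    mm=m&(abs(C[...,1]+.271-sg*.025)<.012); X=C[mm]; print(mm.sum(),X.mean(0).round(4),X.min(0).round(4),X.max(0).round(4))
```

```text
5.25 [ 0.42820766 -0.26746913  0.31477357] [ 3.14003817e+00 -1.06139336e-03  3.10611184e+00] [ 0.99250703  0.23319206 -0.58519087  1.44829306  0.12726802  1.49999014
  1.9459433 ]
140 [ 0.4196 -0.246   0.1966] [ 0.4132 -0.2498  0.1928] [ 0.4268 -0.2414  0.1988]
146 [ 0.4179 -0.295   0.1965] [ 0.4115 -0.2994  0.1921] [ 0.4252 -0.2911  0.1991]
107 [ 0.4169 -0.2488  0.1723] [ 0.4135 -0.2518  0.1509] [ 0.4261 -0.2427  0.1899]
123 [ 0.416  -0.2918  0.1717] [ 0.4118 -0.298   0.15  ] [ 0.426  -0.2891  0.1898]
```

View pics/w4.png

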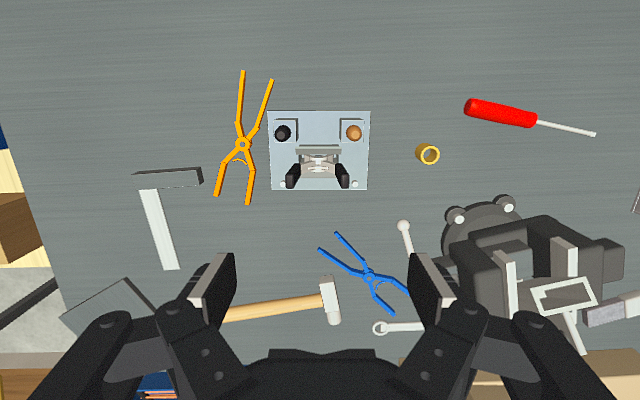

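Run:
```python
from h import *
s=ctrl.state(); print(s['t'],s['eef_pos'],s['qd'].round(4))
o4b=snap(("wrist","scene","side")); pickle.dump(o4b,open('o4b.pkl','wb'))
for f in('o2','o3','o4','o4b'):
    c=pickle.load(open(f+'.pkl','rb'))['wrist']; C=cloud(c); X=C[20:240:3,20:620:3].reshape(-1,3); X=X[abs(X[:,2])<.012]
    A=np.c_[X[:,:2],np.ones(len(X))]; 
    for _ in range(4):
        k=np.linalg.lstsq(A,X[:,2],rcond=None)[0]; r=X[:,2]-A@k; g=abs(r)<.004; A=A[g];X=X[g]
    print(f,len(X),'tilt deg',np.degrees(k[:2]).round(2),'z mid',k[2]+k[:2]@X[:,:2].mean(0), X.mean(0).round(2))
c=o4b['wrist'];C=cloud(c)
m=(C[...,2]>.192)&(C[...,2]<.21)&(abs(C[...,0]-.43)<.03)
for sg in (1,-1):
    mm=m&(abs(C[...,1]+.271-sg*.025)<.012); X=C[mm]; print(mm.sum(),X.mean(0).round(4))
# rack plate
img=c['color'].astype(int)
m=np.zeros(img.shape[:2],np.uint8); m[100:200,255:380]=1
m&=((img[...,2]>165)&(C[...,2]<.02)).astype(np.uint8)
ct=max(cv2.findContours(m,cv2.RETR_EXTERNAL,cv2.CHAIN_APPROX_NONE)[0],key=cv2.contourArea)
print(cv2.minAreaRect(np.array([onplane(c,*p[0],.006)[:2]*1000 for p in ct],np.float32)))
```

```text
5.3 [ 0.42896775 -0.26739693  0.31598827] [-0.0063 -0.0175 -0.0108 -0.0295 -0.0011 -0.0003  0.0027]
o2 12264 tilt deg [-0.07 -0.04] z mid 1.631028371001811e-05 [ 0.39 -0.26  0.  ]
o3 9997 tilt deg [-0.15  0.02] z mid -4.482667197698879e-06 [ 0.57 -0.02 -0.  ]
o4 12683 tilt deg [-0.06 -0.04] z mid -0.00010164286815447355 [ 0.39 -0.28 -0.  ]
o4b 12623 tilt deg [-0.06 -0.04] z mid -0.0001059513558409031 [ 0.39 -0.28 -0.  ]
136 [ 0.4194 -0.246   0.1966]
140 [ 0.4177 -0.2949  0.1966]
((425.995361328125, -270.89288330078125), (149.2144775390625, 117.97325897216797), 88.02686309814453)
```

Run:
```python
from h import *
for f in('o1','o4b'):
  for n in('side','scene'):
    c=pickle.load(open(f+'.pkl','rb'))[n];C=cloud(c);hsv=cv2.cvtColor(c['color'],cv2.COLOR_RGB2HSV)
    m=(hsv[...,2]<70)&(C[...,2]>.15)&(C[...,2]<.21)&(abs(C[...,0]-.43)<.04)&(abs(C[...,1]+.27)<.05)
    X=C[m];print(f,n,len(X),X.mean(0).round(4),X.min(0).round(3),X.max(0).round(3)) if len(X) else print(f,n,0)
    v,u=np.nonzero(m); print(u.mean() if len(u) else 0,v.mean() if len(v) else 0)
c=pickle.load(open('o4b.pkl','rb')); save(c['wrist'],'pics/w4a.png',(255,100,385,200),6)
```

```text
o1 side 112 [ 0.4263 -0.2611  0.1761] [ 0.42  -0.297  0.15 ] [ 0.434 -0.234  0.198]
368.07142857142856 151.53571428571428
o1 scene 72 [ 0.4297 -0.2678  0.1748] [ 0.422 -0.297  0.151] [ 0.435 -0.237  0.2  ]
303.3888888888889 151.26388888888889
o4b side 112 [ 0.4206 -0.2603  0.1762] [ 0.413 -0.298  0.15 ] [ 0.429 -0.236  0.199]
369.9642857142857 151.82142857142858
o4b scene 74 [ 0.4237 -0.2666  0.1759] [ 0.415 -0.3    0.151] [ 0.431 -0.237  0.201]
304.7837837837838 150.44594594594594
```

View pics/w4a.png

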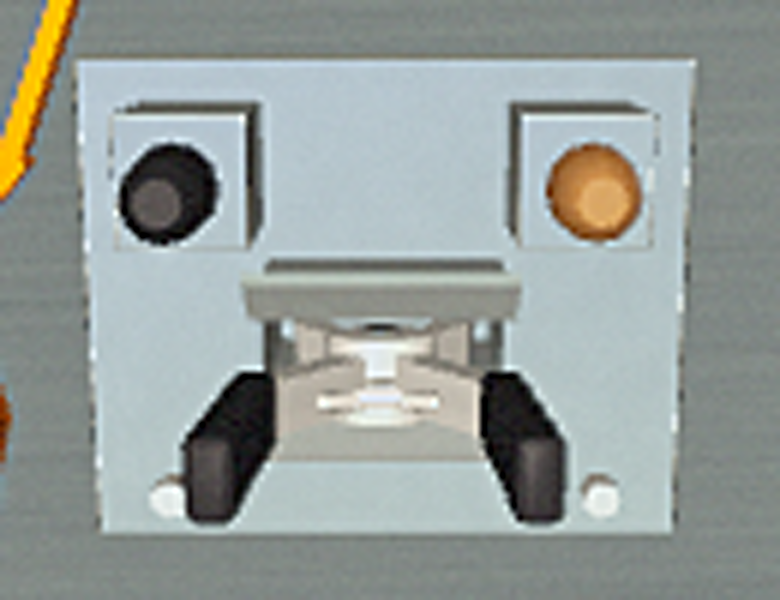

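Run:
```python
from h import *
o=snap(("wrist",)); pickle.dump(o,open('o5.pkl','wb'))
for f in('o2','o4','o5'):
  c=pickle.load(open(f+'.pkl','rb'))['wrist'];C=cloud(c)
  hsv=cv2.cvtColor(c['color'],cv2.COLOR_RGB2HSV)
  for sg in (1,-1):
   for z in(.15,.16,.17,.18,.19):
    m=(hsv[...,2]<100)&(abs(C[...,2]-z-.005)<.005)&(abs(C[...,0]-.43)<.03)&(abs(C[...,1]+.271-sg*.025)<.012)
    X=C[m]; print(f,sg,z,len(X),X[:,0].min().round(4),X[:,0].max().round(4),X[:,1].mean().round(4))
```

```text
o2 1 0.15 14 0.4221 0.4339 -0.2514
o2 1 0.16 17 0.4214 0.4335 -0.2515
o2 1 0.17 21 0.4208 0.4339 -0.2505
o2 1 0.18 14 0.4219 0.4338 -0.2504
o2 1 0.19 96 0.4207 0.434 -0.2468
o2 -1 0.15 8 0.4194 0.432 -0.2904
o2 -1 0.16 10 0.421 0.4323 -0.2918
o2 -1 0.17 13 0.4203 0.4322 -0.2915
o2 -1 0.18 8 0.419 0.4323 -0.2927
o2 -1 0.19 91 0.4187 0.4322 -0.2956
o4 1 0.15 21 0.4145 0.425 -0.2501
o4 1 0.16 23 0.414 0.425 -0.2495
o4 1 0.17 26 0.4139 0.4252 -0.2487
o4 1 0.18 32 0.4135 0.4247 -0.2479
o4 1 0.19 130 0.4132 0.4268 -0.2461
o4 -1 0.15 27 0.413 0.4254 -0.2911
o4 -1 0.16 23 0.4123 0.4241 -0.2912
o4 -1 0.17 35 0.412 0.4241 -0.2915
o4 -1 0.18 34 0.4118 0.4229 -0.293
o4 -1 0.19 146 0.4115 0.4252 -0.2949
o5 1 0.15 24 0.4144 0.4257 -0.2499
o5 1 0.16 24 0.4139 0.4252 -0.2492
o5 1 0.17 25 0.4138 0.4247 -0.2487
o5 1 0.18 27 0.4134 0.424 -0.2483
o5 1 0.19 132 0.4133 0.4265 -0.2462
o5 -1 0.15 28 0.4127 0.4257 -0.2907
o5 -1 0.16 26 0.4124 0.424 -0.2918
o5 -1 0.17 29 0.412 0.4233 -0.292
o5 -1 0.18 37 0.4117 0.4233 -0.2922
o5 -1 0.19 136 0.4116 0.4247 -0.2949
```

play_rows(offset=[[-4,-2,-40],[-8,-3,-80],[-8,-3,-100],[-8,-3,-100]], angular=[[0,-2.3,0],[0,-2.3,0],[0,-2.3,0],[0,-2.3,0]], fingers=[85,85,85,85])

```text
t: 6.0
eef_pos: [0.4197, -0.2697, 0.2145]
orientation: [3.139, 0.038, 3.108]
force: [-0.4, -0.1, -0.3]
gripper_width: 0.0852
```

Run:
```python
from h import *
o=snap(("wrist",)); 
s=ctrl.state(); print(s['t'],s['eef_pos'],s['orientation'],s['joints'])
pickle.dump(o,open('o6.pkl','wb'));c=o['wrist']
save(c,'pics/w6.png'); C=cloud(c)
hsv=cv2.cvtColor(c['color'],cv2.COLOR_RGB2HSV)
for sg in (1,-1):
   for z in(.15,.16,.17,.18,.19):
    m=(hsv[...,2]<100)&(abs(C[...,2]-z-.005)<.005)&(abs(C[...,0]-.43)<.03)&(abs(C[...,1]+.271-sg*.025)<.012)
    X=C[m]; print(sg,z,len(X),X[:,0].min().round(4),X[:,0].max().round(4),X[:,1].mean().round(4)) if len(X) else 0
```

```text
6.05 [ 0.42075796 -0.27015445  0.21581314] [3.1403922  0.04080614 3.10785726] [ 1.03233594  0.23942018 -0.5775092   1.68508755  0.11873679  1.22031703
  1.96855539]
1 0.15 78 0.4141 0.4265 -0.2494
1 0.16 91 0.4141 0.4259 -0.2489
1 0.17 97 0.4136 0.4258 -0.2482
1 0.18 121 0.4133 0.4253 -0.2477
1 0.19 346 0.4131 0.4269 -0.2462
-1 0.15 82 0.4127 0.425 -0.2914
-1 0.16 93 0.4121 0.4246 -0.2919
-1 0.17 105 0.4119 0.4249 -0.2923
-1 0.18 119 0.4115 0.4244 -0.2928
-1 0.19 352 0.4114 0.4256 -0.2947
```

View pics/w6.png

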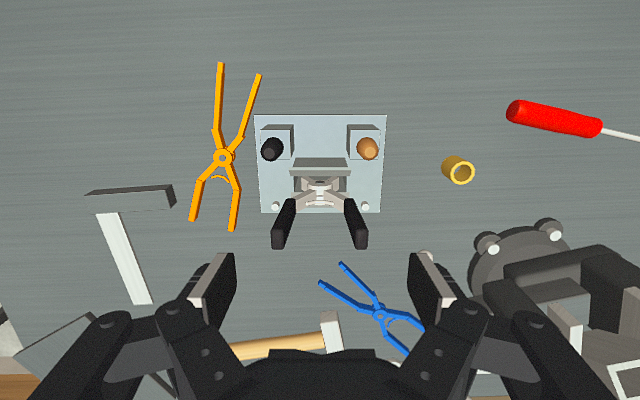

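play_rows(offset=[[-0.5,-0.5,-35],[-0.5,-0.5,-70],[-0.5,-0.5,-70],[-0.5,-0.5,-70],[-0.5,-0.5,-70]], angular=[[0,0.2,0],[0,0.2,0],[0,0.2,0],[0,0.2,0],[0,0.2,0]], fingers=[85,85,85,65,60], force=40)

```text
t: 6.68
eef_pos: [0.4214, -0.2715, 0.1473]
orientation: [-3.14, 0.04, 3.107]
force: [0.7, -0.3, -0.2]
gripper_width: 0.0601
```

play_rows(offset=[[0,0,0],[0,0,0],[0,0,0],[0,0,0]], angular=[[0,0,0],[0,0,0],[0,0,0],[0,0,0]], fingers=[55,50,48.5,48.5], force=40)

```text
t: 7.18
eef_pos: [0.4238, -0.2724, 0.1503]
orientation: [-3.137, 0.046, 3.108]
force: [-1.1, 0.2, 14.2]
gripper_width: 0.0487
```

Run:
```python
from h import *
o=snap(("wrist",)); 
s=ctrl.state(); print(s['t'],s['eef_pos'],s['orientation'],s['gripper_width'],s['force'])
pickle.dump(o,open('o7.pkl','wb'));c=o['wrist']
save(c,'pics/w7.png',(200,60,440,400),2)
```

```text
7.225 [ 0.42383684 -0.27243757  0.15032645] [-3.13713899  0.04588242  3.10766426] 0.048855874569455414 [-1.08795059  0.250386   14.19580402]
```

View pics/w7.png

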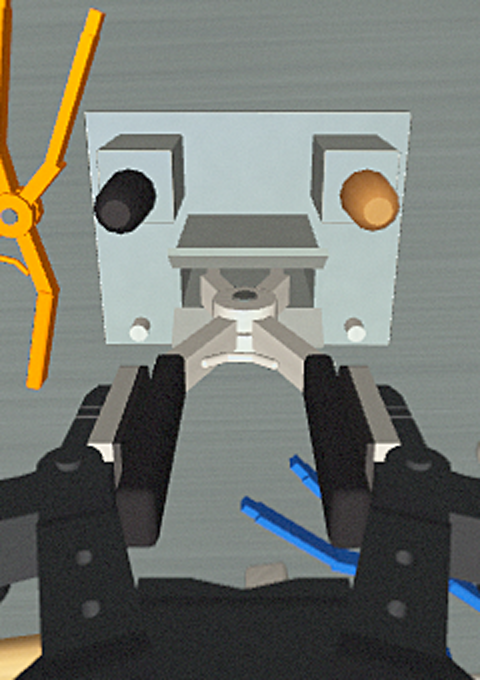

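play_rows(offset=[[0,0,15],[0,0,45],[0,0,80],[0,0,120],[0,0,160]], angular=[[0,0,0],[0,0,0],[0,0,0],[0,0,0],[0,0,0]], fingers=[48.5,48.5,48.5,48.5,48.5])

```text
t: 7.85
eef_pos: [0.4192, -0.2704, 0.3068]
orientation: [3.14, 0.036, 3.107]
force: [1.0, 0.0, -1.7]
gripper_width: 0.0488
```

play_rows(offset=[[0,0,10],[0,0,10]], angular=[[0,0,0],[0,0,0]], fingers=[48.5,48.5])

```text
t: 8.1
eef_pos: [0.4196, -0.2706, 0.3151]
orientation: [3.141, 0.037, 3.107]
force: [-0.2, -0.6, -2.5]
gripper_width: 0.0484
```

Run:
```python
from h import *
o=snap(("wrist","scene","side")); 
s=ctrl.state(); print(s['t'],s['eef_pos'],s['orientation'],s['gripper_width'],s['force'])
pickle.dump((o,s),open('o8.pkl','wb'));c=o['wrist']
save(c,'pics/w8.png',(200,60,440,400),2)
save(o['side'],'pics/d8.png',(300,40,440,220),4)
```

```text
8.25 [ 0.41867903 -0.2702803   0.31322097] [3.13823357 0.03327819 3.10736192] 0.0486911098879566 [ 0.08241826 -0.51479171 -2.12757897]
```

View pics/w8.png

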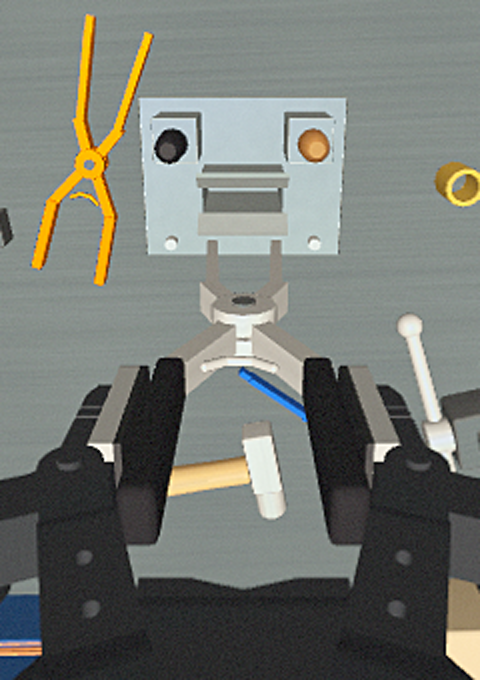

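View pics/d8.png

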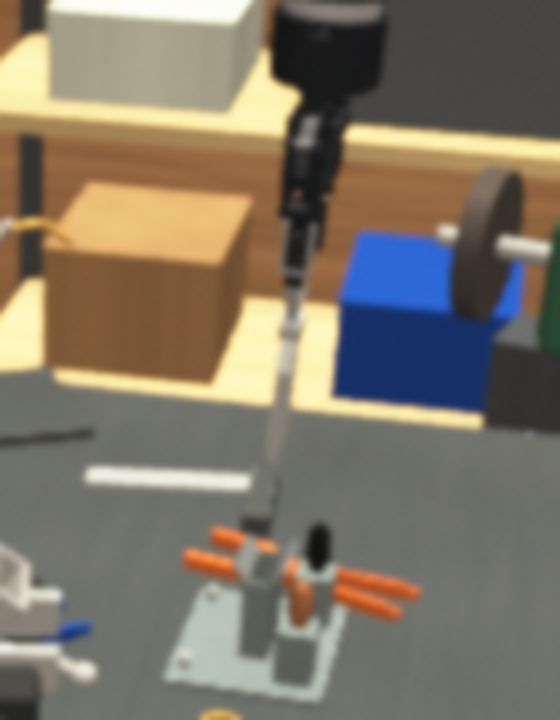

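```bash
cat > rel.py <<'E'
from h import *
def rel(c):
    P=cloud(c); T=c['world_from_camera']@np.linalg.inv(c['mount'])
    return (P-T[:3,3])@T[:3,:3]
if __name__=='__main__':
    import sys
    o=snap(("wrist",)) if len(sys.argv)<2 else pickle.load(open(sys.argv[1],'rb'))[0]
    c=o['wrist'];X=rel(c)
    m0=(abs(X[...,0])<.02)&(abs(X[...,1])<.03)
    for z in list(np.arange(-.02,.06,.01))+list(np.arange(.06,.15,.01)):
        m=m0&(X[...,2]>z)&(X[...,2]<=z+.01)
        for sg in(1,-1):
            Y=X[m&(X[...,1]*sg>0)]
            if len(Y)>3: print(f"z{z:.2f} s{sg:+d} n{len(Y)} x[{np.percentile(Y[:,0],3)*1e3:.1f},{np.median(Y[:,0])*1e3:.1f},{np.percentile(Y[:,0],97)*1e3:.1f}] y[{Y[:,1].min()*1e3:.1f},{Y[:,1].max()*1e3:.1f}]")
    Y=X[m0&(X[...,2]<.17)&(X[...,2]>.08)]; print('nose z max',np.percentile(Y[:,2],[98,99.5,100]))
E
python3 rel.py o8.pkl
```

```text
z-0.02 s+1 n385 x[-3.2,6.7,11.7] y[16.9,30.0]
z-0.02 s-1 n408 x[-3.0,6.7,11.8] y[-29.9,-15.6]
z-0.01 s+1 n234 x[-3.1,6.4,11.5] y[16.9,29.9]
z-0.01 s-1 n243 x[-3.6,6.4,11.5] y[-29.8,-15.7]
z0.00 s+1 n156 x[-4.5,5.8,7.0] y[16.0,25.1]
z0.00 s-1 n165 x[-4.9,5.8,6.8] y[-24.1,-14.3]
z0.01 s+1 n339 x[-4.9,0.8,4.9] y[0.3,22.6]
z0.01 s-1 n330 x[-4.9,0.8,4.8] y[-21.1,-0.2]
z0.02 s+1 n203 x[-3.5,3.6,4.8] y[0.9,18.1]
z0.02 s-1 n187 x[-2.8,3.9,4.9] y[-16.8,-1.5]
z0.03 s+1 n295 x[-5.5,4.2,8.1] y[0.3,12.8]
z0.03 s-1 n244 x[-5.1,4.3,8.1] y[-11.0,-0.3]
z0.04 s+1 n109 x[3.8,7.9,9.0] y[0.3,11.7]
z0.04 s-1 n97 x[3.3,7.9,9.0] y[-9.8,-0.4]
z0.05 s+1 n29 x[4.6,7.6,8.2] y[0.3,11.0]
z0.05 s-1 n23 x[4.7,7.7,8.2] y[-9.8,-0.4]
z0.06 s+1 n104 x[-5.9,4.2,5.5] y[5.3,15.4]
z0.06 s-1 n99 x[-5.6,4.4,5.5] y[-14.2,-4.1]
z0.07 s+1 n60 x[-5.9,5.0,5.6] y[9.2,17.2]
z0.07 s-1 n71 x[-6.3,4.7,5.6] y[-16.1,-6.5]
z0.08 s+1 n24 x[4.8,5.2,5.6] y[11.2,15.4]
z0.08 s-1 n24 x[4.7,5.1,5.4] y[-14.3,-9.2]
z0.09 s+1 n23 x[4.9,5.2,5.5] y[11.6,16.2]
z0.09 s-1 n23 x[4.8,5.1,5.6] y[-14.8,-10.4]
z0.10 s+1 n19 x[4.7,5.2,5.5] y[12.1,16.6]
z0.10 s-1 n19 x[4.7,5.0,5.5] y[-15.5,-10.9]
z0.11 s+1 n18 x[4.8,5.1,5.4] y[12.5,17.2]
z0.11 s-1 n18 x[4.7,5.0,5.2] y[-16.1,-11.3]
z0.12 s+1 n18 x[4.7,5.0,5.2] y[12.9,17.8]
z0.12 s-1 n16 x[4.6,4.9,5.2] y[-16.2,-11.7]
z0.13 s+1 n5 x[4.8,5.1,5.2] y[14.2,18.1]
z0.13 s-1 n5 x[4.7,4.8,5.1] y[-15.9,-12.2]
z0.14 s+1 n5 x[2.7,2.9,3.0] y[14.8,18.8]
z0.14 s-1 n5 x[2.5,2.7,3.1] y[-16.6,-12.7]
nose z max [0.14285295 0.14359347 0.14424772]
```

```bash
cat > tgt.py <<'E'
from sock import *
p=np.array([.56064,-.00936,.21492]); Rs,t=pose(p); org=t-Rs[:,2]*.085
Rt=Rs@np.diag([-1,1,-1.])
n=np.array([-1.1,1.0,143.5])/1000
def tcp(x,y,z,Rm=Rt): return org+Rs@np.array([x,y,z])-Rm@n
def goto(P,Rm,s=None):
    s=s or ctrl.state(); Rc=R.from_euler('xyz',s['orientation'])
    return ((P-s['eef_pos'])*1000).round(1), np.degrees((R.from_matrix(Rm)*Rc.inv()).as_rotvec()).round(2)
def nose_in_S(s=None,nn=n):
    s=s or ctrl.state(); Rc=R.from_euler('xyz',s['orientation']).as_matrix()
    return (Rs.T@(s['eef_pos']+Rc@nn-org)*1000).round(1), np.degrees(R.from_matrix(Rt.T@Rc).as_rotvec()).round(2)
E
python3 - <<'E'
from tgt import *
s=ctrl.state(); print(s['eef_pos'])
for z in(.2,.165,.095,.004): print(z,tcp(-.001,.0033,z),*goto(tcp(-.001,.0033,z),Rt))
E
```

```text
[ 0.41867903 -0.2702803   0.31322097]
0.2 [ 0.4136105  -0.03910111  0.39554629] [ -5.1 231.2  82.3] [  2.81 -33.06  13.81]
0.165 [ 0.43322381 -0.0348197   0.36687597] [ 14.5 235.5  53.7] [  2.81 -33.06  13.81]
0.095 [ 0.47245044 -0.02625686  0.30953533] [ 53.8 244.   -3.7] [  2.81 -33.06  13.81]
0.004 [ 0.52344506 -0.01512517  0.23499249] [104.8 255.2 -78.2] [  2.81 -33.06  13.81]
```

play_rows(offset=[[0,15,40],[-1,60,75],[-2,110,82],[-3,160,82],[-5,210,82]], angular=[[0,0,0],[0.7,-8.2,3.4],[1.4,-16.5,6.9],[2.1,-24.8,10.3],[2.81,-33.06,13.81]], fingers=[48.5,48.5,48.5,48.5,48.5])

```text
t: 8.88
eef_pos: [0.4496, -0.0666, 0.3626]
orientation: [3.084, 0.569, -2.952]
force: [1.8, -0.3, -2.5]
gripper_width: 0.0487
```

play_rows(offset=[[0,20,0],[0,20,0],[0,20,0]], angular=[[0,0,0],[0,0,0],[0,0,0]], fingers=[48.5,48.5,48.5])

```text
t: 9.25
eef_pos: [0.4491, -0.0435, 0.3629]
orientation: [3.087, 0.565, -2.943]
force: [0.0, -0.2, -0.6]
gripper_width: 0.0488
```

```bash
python3 - <<'E'
from tgt import *
s=ctrl.state(); print(s['t'],s['eef_pos'],s['joints'],s['gripper_width'],nose_in_S(s))
print(goto(tcp(-.001,.0033,.1),Rt))
o=snap(("wrist",)); pickle.dump((o,s),open('o9.pkl','wb'));save(o['wrist'],'pics/w9.png')
E
python3 rel.py o9.pkl | grep -E 'z0.(0[89]|1)|nose'
```

```text
9.25 [ 0.44906118 -0.04346471  0.36291861] [ 0.72606017 -0.29511079 -0.29800764  1.92982414 -0.50876253  1.0966889
  2.3511777 ] 0.048836297539502055 (array([  1.4,  -1.9, 154.2]), array([-2.63,  2.63,  0.84]))
(array([ 20.6,  16.6, -49.3]), array([-2.02, -3.14, -0.82]))
z0.08 s+1 n25 x[6.9,7.4,7.8] y[11.3,15.7]
z0.08 s-1 n24 x[6.9,7.4,7.9] y[-14.2,-9.8]
z0.09 s+1 n22 x[7.2,7.5,7.8] y[11.7,16.2]
z0.09 s-1 n21 x[7.2,7.6,7.9] y[-14.6,-10.2]
z0.10 s+1 n19 x[7.4,7.6,8.0] y[12.1,16.8]
z0.10 s-1 n20 x[7.3,7.6,8.2] y[-15.2,-10.6]
z0.11 s+1 n19 x[7.5,7.8,8.1] y[12.6,17.4]
z0.11 s-1 n20 x[7.4,7.7,8.1] y[-15.8,-11.1]
z0.12 s+1 n17 x[7.7,7.8,8.1] y[13.0,17.9]
z0.12 s-1 n17 x[7.5,7.9,8.2] y[-16.4,-11.5]
z0.13 s+1 n12 x[7.8,8.0,8.3] y[13.4,18.2]
z0.13 s-1 n12 x[7.7,8.0,8.2] y[-16.8,-11.9]
nose z max [0.13460815 0.13495554 0.14513731]
```

View pics/w9.png

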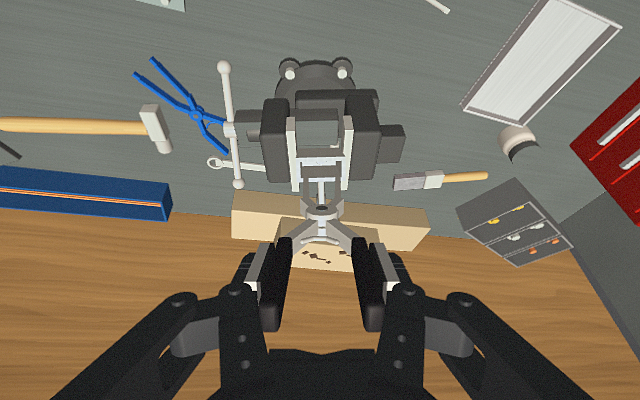

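```bash
sed -i 's/^Rt=.*/Rt=Rs@np.diag([-1,1,-1.])@R.from_euler("y",-0.7,degrees=True).as_matrix()/; s/^n=.*/n=np.array([2.1,0.8,143.5])\/1000/' tgt.py
python3 - <<'E'
from tgt import *
print(nose_in_S())
print(goto(tcp(-.001,.0033,.115),Rt))
E
```

```text
(array([ -1.5,  -3.2, 154.8]), array([-2.54,  3.29,  0.92]))
(array([ 13.1,  16.2, -36.6]), array([-1.84, -3.77, -0.73]))
```

play_rows(offset=[[7,8,-18],[13,16,-36.6],[13,16,-36.6],[13,16,-36.6],[13,16,-36.6]], angular=[[-0.9,-1.9,-0.4],[-1.84,-3.77,-0.73],[-1.84,-3.77,-0.73],[-1.84,-3.77,-0.73],[-1.84,-3.77,-0.73]], fingers=[48.5,48.5,48.5,48.5,48.5])

```text
t: 9.93
eef_pos: [0.469, -0.0319, 0.3287]
orientation: [-3.141, 0.624, -2.928]
force: [0.3, -0.3, -1.4]
gripper_width: 0.0487
```

```bash
python3 - <<'E'
from tgt import *
s=ctrl.state(); print(s['t'],s['eef_pos'],s['joints'],s['gripper_width'],nose_in_S(s))
print(goto(tcp(-.001,.0033,.115),Rt))
o=snap(("wrist",)); pickle.dump((o,s),open('o10.pkl','wb'));save(o['wrist'],'pics/w10.png',(260,90,380,250),5)
E
python3 rel.py o10.pkl | grep -E 'z0.(0[89]|1)|nose'
```

```text
9.925 [ 0.46901394 -0.03191748  0.32868376] [ 0.39602746 -0.29591901 -0.12597401  2.05113758 -0.41389554  0.85555504
  2.23783069] 0.04870943328212437 (array([  5. ,  -1.9, 113.3]), array([ 0.08, -0.06,  0.08]))
(array([-6.7,  3.7, -1.9]), array([-0.  ,  0.06,  0.11]))
z0.08 s+1 n24 x[8.1,8.5,8.8] y[11.3,15.6]
z0.08 s-1 n24 x[8.2,8.5,8.8] y[-14.1,-9.8]
z0.09 s+1 n23 x[8.2,8.7,9.0] y[11.7,16.2]
z0.09 s-1 n22 x[8.4,8.8,9.1] y[-14.6,-10.3]
z0.10 s+1 n21 x[8.5,8.9,9.4] y[12.1,16.7]
z0.10 s-1 n24 x[8.7,9.0,9.4] y[-15.3,-10.6]
z0.11 s+1 n19 x[8.8,9.3,9.6] y[12.6,17.3]
z0.11 s-1 n18 x[8.8,9.3,9.6] y[-15.9,-11.1]
z0.12 s+1 n18 x[9.2,9.4,9.9] y[13.0,17.9]
z0.12 s-1 n18 x[9.2,9.5,9.9] y[-16.3,-11.5]
z0.13 s+1 n6 x[9.6,9.6,9.9] y[13.4,18.1]
z0.13 s-1 n6 x[9.3,9.7,10.0] y[-16.6,-12.0]
z0.14 s+1 n6 x[7.8,7.9,8.1] y[13.9,18.8]
z0.14 s-1 n5 x[7.6,7.7,7.9] y[-17.3,-12.4]
nose z max [0.14269504 0.14320195 0.14374482]
```

View pics/w10.png

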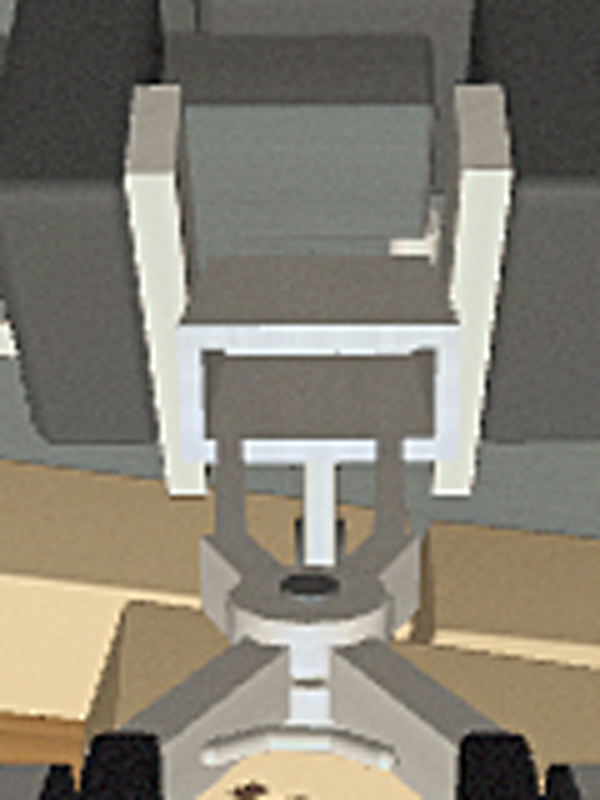

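```bash
sed -i 's/"y",-[0-9.]*/"y",-1.7/; s/^n=.*/n=np.array([4.8,0.8,143.5])\/1000/' tgt.py
python3 - <<'E'
from tgt import *
print(nose_in_S())
for z in(.105,.095,.08,.06,.03,.01,.005):print(z,goto(tcp(-.0005,.0033,z),Rt))
E
```

```text
(array([  2.1,  -1.7, 113.2]), array([0.07, 0.95, 0.08]))
0.105 (array([-0.4,  4.9, -9.5]), array([ 0.2 , -0.93,  0.11]))
0.095 (array([  5.2,   6.1, -17.7]), array([ 0.2 , -0.93,  0.11]))
0.08 (array([ 13.6,   7.9, -30. ]), array([ 0.2 , -0.93,  0.11]))
0.06 (array([ 24.8,  10.4, -46.4]), array([ 0.2 , -0.93,  0.11]))
0.03 (array([ 41.6,  14. , -70.9]), array([ 0.2 , -0.93,  0.11]))
0.01 (array([ 52.8,  16.5, -87.3]), array([ 0.2 , -0.93,  0.11]))
0.005 (array([ 55.6,  17.1, -91.4]), array([ 0.2 , -0.93,  0.11]))
```

play_rows(offset=[[0,5,-9.5],[5,6,-17.7],[5,6,-17.7]], angular=[[0.2,-0.9,0.1],[0.2,-0.9,0.1],[0.2,-0.9,0.1]], fingers=[47.5,47.5,47.5], force=60)

```text
t: 10.35
eef_pos: [0.4731, -0.0245, 0.3087]
orientation: [3.14, 0.637, -2.926]
force: [-1.3, -0.7, -1.5]
gripper_width: 0.0476
```

```bash
python3 - <<'E'
from tgt import *
s=ctrl.state(); print(s['t'],s['eef_pos'],s['joints'],s['gripper_width'],nose_in_S(s))
o=snap(("wrist",)); pickle.dump((o,s),open('o11.pkl','wb'));save(o['wrist'],'pics/w11.png',(260,90,380,250),5)
E
python3 rel.py o11.pkl | grep -E 'z0.(0[89]|1)|nose'
```

```text
10.35 [ 0.47311138 -0.02451206  0.30873601] [ 0.38223163 -0.28585137 -0.13339742  2.09985556 -0.43918753  0.78650505
  2.25745856] 0.047591610912231574 (array([-2.8,  5. , 93.7]), array([-0.14,  0.21, -0.04]))
z0.08 s+1 n28 x[8.0,8.4,8.7] y[10.5,15.5]
z0.08 s-1 n27 x[8.1,8.4,8.8] y[-14.1,-9.0]
z0.09 s+1 n27 x[8.2,8.6,8.9] y[10.9,16.1]
z0.09 s-1 n26 x[8.3,8.6,8.9] y[-14.7,-9.4]
z0.10 s+1 n17 x[8.6,8.8,9.1] y[12.2,15.8]
z0.10 s-1 n16 x[8.4,8.9,9.1] y[-14.3,-10.6]
z0.11 s+1 n18 x[8.7,9.1,9.5] y[12.7,16.4]
z0.11 s-1 n18 x[8.8,9.1,9.5] y[-15.0,-11.0]
z0.12 s+1 n15 x[9.1,9.4,9.7] y[13.1,17.0]
z0.12 s-1 n15 x[9.1,9.4,9.6] y[-15.5,-11.5]
z0.13 s+1 n5 x[9.3,9.5,9.7] y[13.5,17.2]
z0.13 s-1 n5 x[9.4,9.5,9.6] y[-15.7,-12.0]
z0.14 s+1 n5 x[7.6,7.7,7.9] y[13.9,17.9]
z0.14 s-1 n5 x[7.4,7.7,8.1] y[-16.3,-12.4]
nose z max [0.16812543 0.16877267 0.16948134]
```

View pics/w11.png

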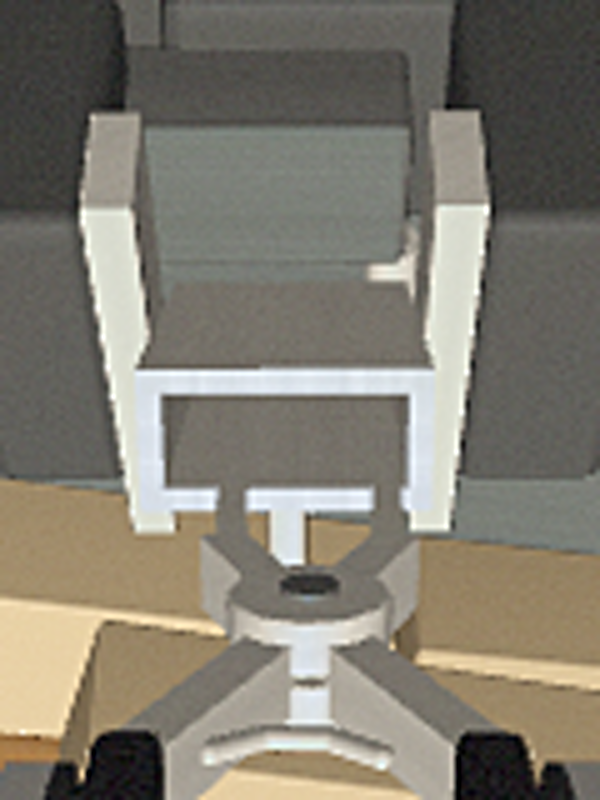

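```bash
sed -i 's/"y",-[0-9.]*/"y",-1.3/; s/^n=.*/n=np.array([3.7,0.8,143.5])\/1000/' tgt.py
python3 - <<'E'
from tgt import *
s=ctrl.state()
print(s['eef_pos'],nose_in_S(s))
o,_=pickle.load(open('o11.pkl','rb'));c=o['wrist']
k=lambda L:np.array(L,float)/5+[260,90]-.5
out=k([[135,370],[435,368],[0,0],[0,0]]); out[2:]=np.nan
inn=k([[163,395],[408,395],[0,0],[0,0]]); inn[2]=inn[3]=np.nan
r,M,I,ok=fit(c,out,inn);print(r.x,r.fun.round(1),p)
for z in(.09,.08,.06,.03,.01,.005):print(z,goto(tcp(-.001,.0033,z),Rt))
E
```

```text
[ 0.47340346 -0.02464275  0.30937129] (array([-1. ,  4.8, 94.1]), array([-0.11, -0.25, -0.05]))
[ 0.56056794 -0.00926872  0.22235738] [-0.1  0.1  0.2  0.3 -0.5 -0.   0.5 -0.2] [ 0.56064 -0.00936  0.21492]
0.09 (array([ 3. , -0.5, -3. ]), array([-0.11,  0.23, -0.11]))
0.08 (array([  8.6,   0.7, -11.2]), array([-0.11,  0.23, -0.11]))
0.06 (array([ 19.8,   3.1, -27.6]), array([-0.11,  0.23, -0.11]))
0.03 (array([ 36.6,   6.8, -52.2]), array([-0.11,  0.23, -0.11]))
0.01 (array([ 47.8,   9.2, -68.5]), array([-0.11,  0.23, -0.11]))
0.005 (array([ 50.6,   9.9, -72.6]), array([-0.11,  0.23, -0.11]))
```

play_rows(offset=[[3,-0.5,-3],[8.6,0.7,-11.2],[14,1.9,-19.4],[19.8,3.1,-27.6],[19.8,3.1,-27.6]], angular=[[-0.1,0.2,-0.1],[-0.1,0.2,-0.1],[-0.1,0.2,-0.1],[-0.1,0.2,-0.1],[-0.1,0.2,-0.1]], fingers=[47.5,47.5,47.5,47.5,47.5])

```text
t: 11.02
eef_pos: [0.4928, -0.0209, 0.2802]
orientation: [3.14, 0.632, -2.927]
force: [-0.9, -0.0, -1.9]
gripper_width: 0.0479
```

```bash
python3 - <<'E'
from tgt import *
s=ctrl.state(); print(s['t'],s['eef_pos'],s['joints'],s['gripper_width'],nose_in_S(s),s['force'])
o=snap(("wrist",)); pickle.dump((o,s),open('o12.pkl','wb'));save(o['wrist'],'pics/w12.png',(260,90,380,250),5)
for z in(.04,.02,.008,.004):print(z,goto(tcp(-.001,.0033,z),Rt))
E
python3 rel.py o12.pkl | grep -E 'z0.(0[89]|1)|nose'
```

```text
11.025 [ 0.49276049 -0.02088717  0.28019037] [ 0.37046668 -0.22025815 -0.15879841  2.12206375 -0.44510045  0.69533871
  2.2570366 ] 0.047886365840470714 (array([-2.4,  4.3, 58.9]), array([-0.1 ,  0.09, -0.01])) [-0.94370522 -0.02608798 -1.93076845]
0.04 (array([ 11.5,   2. , -15.5]), array([-0.04, -0.03, -0.05]))
0.02 (array([ 22.7,   4.5, -31.9]), array([-0.04, -0.03, -0.05]))
0.008 (array([ 29.4,   5.9, -41.8]), array([-0.04, -0.03, -0.05]))
0.004 (array([ 31.6,   6.4, -45. ]), array([-0.04, -0.03, -0.05]))
z0.08 s+1 n30 x[8.1,8.5,9.0] y[10.5,15.6]
z0.08 s-1 n29 x[8.1,8.4,8.8] y[-14.1,-9.0]
z0.09 s+1 n26 x[8.2,8.6,9.1] y[10.9,16.2]
z0.09 s-1 n25 x[8.2,8.5,8.8] y[-14.7,-9.4]
z0.10 s+1 n16 x[8.7,9.0,9.3] y[12.2,15.8]
z0.10 s-1 n17 x[8.5,8.9,9.1] y[-14.5,-10.7]
z0.11 s+1 n366 x[-12.2,10.3,15.8] y[0.3,26.6]
z0.11 s-1 n331 x[-13.2,11.5,15.7] y[-30.0,-0.6]
z0.12 s+1 n165 x[-9.4,15.7,16.2] y[0.3,26.4]
z0.12 s-1 n186 x[-9.5,9.1,16.0] y[-29.9,-0.6]
z0.13 s+1 n134 x[-9.2,0.1,16.5] y[0.3,26.5]
z0.13 s-1 n168 x[-9.4,-1.0,16.2] y[-29.8,-0.7]
z0.14 s+1 n141 x[-8.9,16.2,18.8] y[0.3,29.9]
z0.14 s-1 n161 x[-9.1,15.8,16.5] y[-29.5,-0.7]
nose z max [0.16698308 0.16940611 0.16999848]
```

View pics/w12.png

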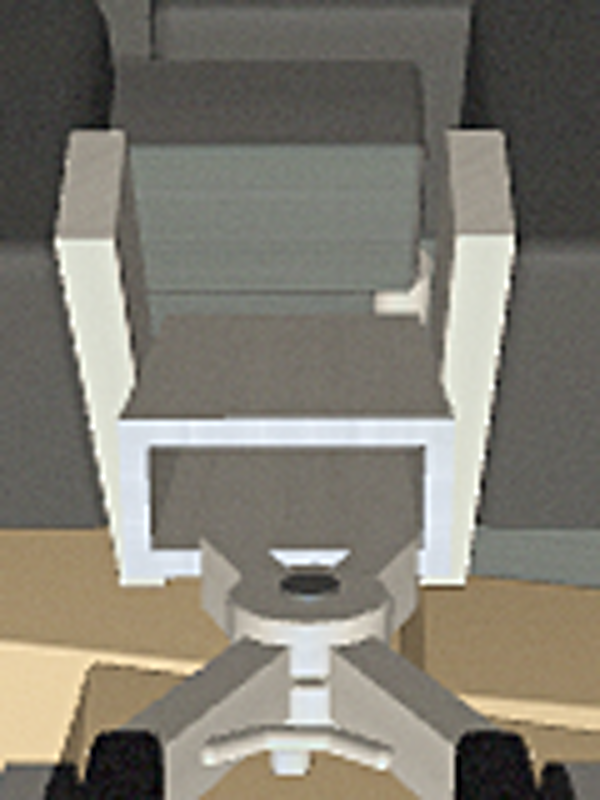

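play_rows(offset=[[6,1,-8],[11.5,2,-15.5],[17,3.2,-23.5],[22.7,4.5,-31.9],[26,5,-37]], angular=[[0,0,0],[0,0,0],[0,0,0],[0,0,0],[0,0,0]], fingers=[47.5,47.5,47.5,47.5,47.5])

```text
t: 11.7
eef_pos: [0.5192, -0.0161, 0.2437]
orientation: [3.141, 0.633, -2.926]
force: [0.1, -0.2, -1.3]
gripper_width: 0.0475
```

play_rows(offset=[[0,0,0],[0,0,0]], angular=[[0,0,0],[0,0,0]], fingers=[47.5,47.5])

```text
t: 11.95
eef_pos: [0.5192, -0.0164, 0.245]
orientation: [-3.141, 0.635, -2.926]
force: [-0.4, 0.7, -1.3]
gripper_width: 0.0479
```

```bash
python3 - <<'E'
from tgt import *
s=ctrl.state(); print(s['t'],s['eef_pos'],s['joints'],s['gripper_width'],nose_in_S(s),s['force'])
o=snap(("wrist",)); pickle.dump((o,s),open('o13.pkl','wb'));save(o['wrist'],'pics/w13.png',(200,90,440,300),3)
for z in(.01,.008,.005):print(z,goto(tcp(-.001,.0033,z),Rt))
E
python3 rel.py o13.pkl | grep -E 'z0.(0[0-9])|nose'
```

```text
11.95 [ 0.51923376 -0.01643761  0.2449658 ] [ 0.3510527  -0.12980595 -0.18347906  2.14406921 -0.46180521  0.57206384
  2.26825107] 0.04791530493245038 (array([-0.2,  2.7, 14.6]), array([-0.01, -0.07, -0.02])) [-0.44977756  0.67087459 -1.31687781]
0.01 (array([ 2. ,  1.1, -4.3]), array([-0.01,  0.09, -0.02]))
0.008 (array([ 3.1,  1.3, -6. ]), array([-0.01,  0.09, -0.02]))
0.005 (array([ 4.8,  1.7, -8.4]), array([-0.01,  0.09, -0.02]))
z0.00 s+1 n161 x[-3.2,7.1,8.0] y[15.5,24.8]
z0.00 s-1 n157 x[-3.0,7.1,8.0] y[-23.4,-14.1]
z0.01 s+1 n329 x[-3.5,2.1,6.2] y[0.5,22.1]
z0.01 s-1 n318 x[-3.6,2.3,6.2] y[-20.5,-0.1]
z0.02 s+1 n204 x[-2.2,5.3,6.4] y[1.1,18.9]
z0.02 s-1 n198 x[-3.0,5.5,6.6] y[-17.3,-0.1]
z0.03 s+1 n303 x[-3.6,6.1,10.0] y[0.4,13.0]
z0.03 s-1 n256 x[-3.3,6.1,10.1] y[-12.0,-0.2]
z0.04 s+1 n117 x[5.4,10.1,11.3] y[0.4,11.1]
z0.04 s-1 n98 x[5.6,10.0,11.2] y[-9.6,-0.2]
z0.05 s+1 n29 x[7.6,10.2,10.5] y[0.4,10.4]
z0.05 s-1 n31 x[7.2,10.1,10.5] y[-9.6,-0.3]
z0.06 s+1 n100 x[-3.0,7.3,8.4] y[5.5,15.4]
z0.06 s-1 n100 x[-3.2,7.5,8.4] y[-14.0,-3.9]
z0.07 s+1 n704 x[-11.7,8.6,17.0] y[0.4,28.2]
z0.07 s-1 n723 x[-12.6,8.5,16.8] y[-30.0,-0.4]
z0.08 s+1 n205 x[-8.2,16.8,17.4] y[0.4,27.9]
z0.08 s-1 n243 x[-8.5,16.6,17.2] y[-29.8,-0.4]
z0.09 s+1 n162 x[-7.9,17.1,17.6] y[0.3,28.1]
z0.09 s-1 n209 x[-8.2,17.0,17.5] y[-29.6,-0.5]
nose z max [0.16535707 0.16653676 0.16759004]
```

View pics/w13.png

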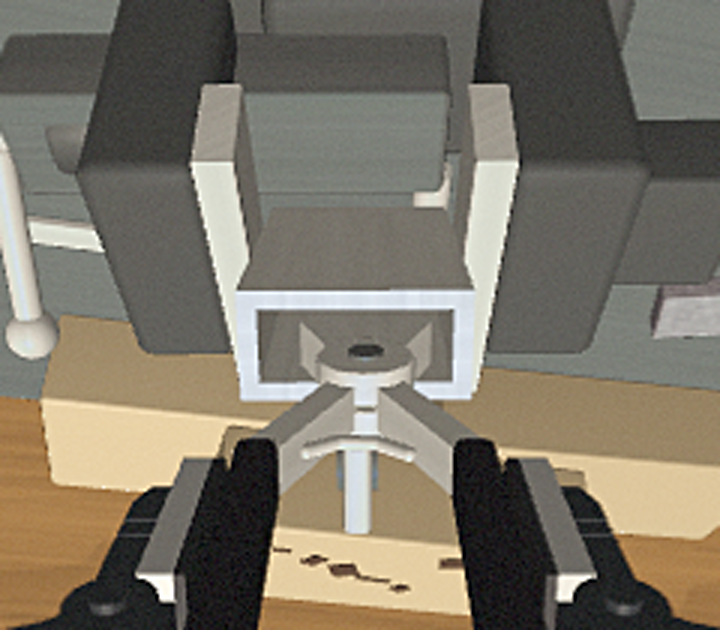

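play_rows(offset=[[2,0.8,-3.5],[3.7,1.4,-6.8],[3.7,1.4,-6.8]], angular=[[0,0,0],[0,0,0],[0,0,0]], fingers=[47.5,47.5,47.5])

```text
t: 12.38
eef_pos: [0.5226, -0.0148, 0.2374]
orientation: [3.141, 0.633, -2.926]
force: [-0.5, 1.4, -1.4]
gripper_width: 0.0475
```

play_rows(offset=[[0,0,0],[0,0,0],[0,0,0],[0,0,0],[0,0,0]], angular=[[0,0,0],[0,0,0],[0,0,0],[0,0,0],[0,0,0]], fingers=[45,43,41,38,36], force=50)

```text
t: 13.0
eef_pos: [0.5229, -0.0151, 0.2382]
orientation: [-3.141, 0.635, -2.926]
force: [-1.3, -1.0, 1.0]
gripper_width: 0.0404
```

Run:
```python
from tgt import *
s=ctrl.state(); print(s['t'],s['eef_pos'],s['gripper_width'],nose_in_S(s),s['force'],s['torque'])
```

```text
13.0 [ 0.52291299 -0.01511804  0.2382094 ] 0.04044255610214564 (array([-0.9,  3.2,  6.9]), array([ 0.  , -0.07, -0.02])) [-1.28087402 -0.96697115  1.00634012] [-0.15404919  0.79055945  0.00974367]
```

play_rows(offset=[[0,0,0],[-3.4,-0.7,4.9],[-8.4,-1.8,12.3],[-14,-3,20.5],[-20.7,-4.5,30.3]], angular=[[0,0,0],[0,0,0],[0,0,0],[0,0,0],[0,0,0]], fingers=[36,36,36,36,36], force=55)

```text
t: 13.62
eef_pos: [0.5016, -0.0195, 0.2688]
orientation: [3.142, 0.634, -2.926]
force: [-0.0, -0.3, -2.6]
gripper_width: 0.0402
```

Run:
```python
from tgt import *
s=ctrl.state(); print(s['t'],s['eef_pos'],s['gripper_width'],nose_in_S(s),s['force'],s['torque'])
o=snap(("wrist",)); pickle.dump((o,s),open('o14.pkl','wb'));save(o['wrist'],'pics/w14.png',(200,90,440,300),3)
for z in(.07,.095,.105):print(z,goto(tcp(-.001,.003,z),Rt))
```

```text
13.625 [ 0.50155794 -0.01948289  0.26884289] 0.04021563280514519 (array([-1.3,  3.6, 44.5]), array([-0.02, -0.04, -0.03])) [-0.03317522 -0.30596313 -2.61362118] [-0.17366044  0.8589503  -0.05124072]
0.07 (array([-14.2,  -3. ,  19.4]), array([0.03, 0.2 , 0.01]))
0.095 (array([-28.2,  -6.1,  39.9]), array([0.03, 0.2 , 0.01]))
0.105 (array([-33.8,  -7.3,  48.1]), array([0.03, 0.2 , 0.01]))
```

View pics/w14.png

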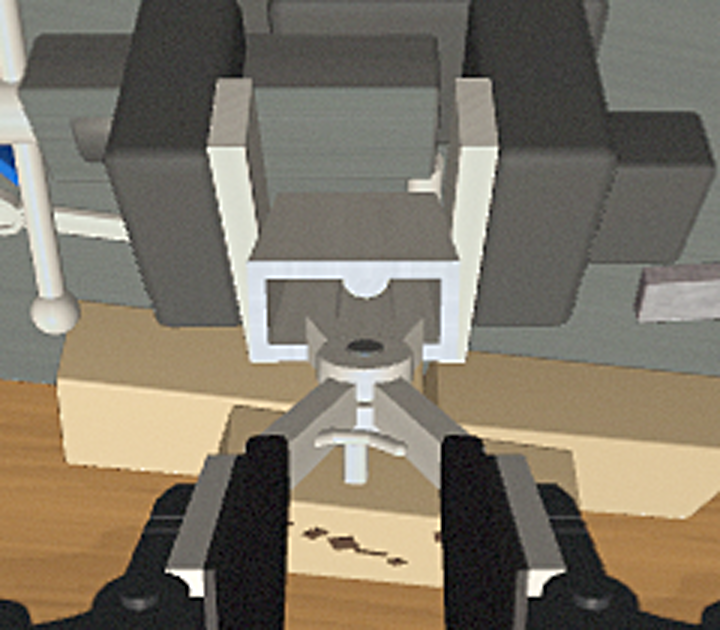

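play_rows(offset=[[-7,-1.5,10],[-16,-3.4,22.8],[-26,-5.6,37],[-33.8,-7.3,48.1],[-34,-7.3,50]], angular=[[0,0,0],[0,0,0],[0,0,0],[0,0,0],[0,0,0]], fingers=[36,36,36,36,36])

```text
t: 14.3
eef_pos: [0.4699, -0.0277, 0.3184]
orientation: [3.141, 0.634, -2.927]
force: [0.8, -0.1, -2.5]
gripper_width: 0.0404
```

Run:
```python
from tgt import *
s=ctrl.state(); print(s['t'],s['eef_pos'],s['gripper_width'],s['joints'],nose_in_S(s),s['force'],s['torque'])
o=snap(("wrist",)); pickle.dump((o,s),open('o15.pkl','wb'));save(o['wrist'],'pics/w15.png',(200,90,440,300),3)
Rd=R.from_euler('xyz',[np.pi,0,np.pi]).as_matrix()
print(goto(np.array([.46,0.3,.3]),Rd,s))
```

```text
14.3 [ 0.46990784 -0.02771574  0.31835045] 0.040360692288774126 [ 0.38600105 -0.29584505 -0.12624868  2.08142375 -0.42891655  0.81763617
  2.25015079] (array([  0.3,   2.3, 103.8]), array([-0.03, -0.02,  0.  ])) [ 0.84085112 -0.05376152 -2.547466  ] [-0.1979574   0.85871568  0.00779715]
(array([ -9.9, 327.7, -18.4]), array([ -3.93,  36.17, -11.9 ]))
```

View pics/w15.png

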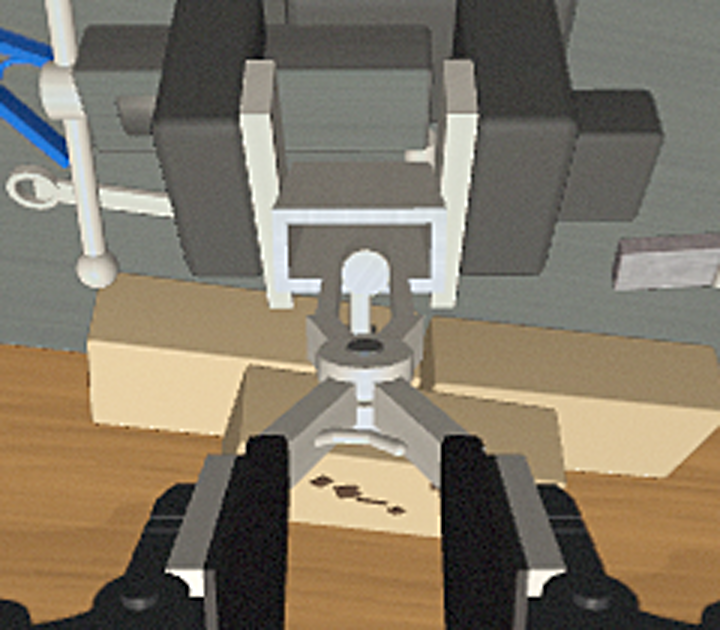

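play_rows(offset=[[-10,0,15],[-10,0,30],[-5,10,45],[0,30,50],[0,60,50]], angular=[[-0.5,4.5,-1.5],[-1,9,-3],[-2,18,-6],[-3,27,-9],[-3.93,36.2,-11.9]], fingers=[36,36,36,36,36])

```text
t: 14.98
eef_pos: [0.4711, 0.0326, 0.3692]
orientation: [3.142, -0.001, 3.137]
force: [0.2, 0.6, -2.3]
gripper_width: 0.04
```

```bash
python3 - <<'E'
from tgt import *
s=ctrl.state(); print(s['t'],s['eef_pos'],s['gripper_width'],s['joints'],s['orientation'],s['force'],s['torque'])
o=snap(("wrist",)); pickle.dump((o,s),open('o16.pkl','wb'));save(o['wrist'],'pics/w16.png')
Rd=R.from_euler('xyz',[np.pi,0,np.pi]).as_matrix()
print(goto(np.array([.46,0.3,.3]),Rd,s))
E
python3 rel.py o16.pkl | grep -E 'z0.(0[89]|1)|nose'
```

```text
14.975 [0.47111624 0.03260467 0.3692443 ] 0.03996386998305149 [ 0.34257333  0.14605489 -0.52307366  1.40471153  0.07256959  1.61120027
  1.3931658 ] [ 3.14155148e+00 -1.19928660e-03  3.13699159e+00] [ 0.1670437   0.56309481 -2.32326766] [ 0.09786804 -0.01607027  0.03675328]
(array([-11.1, 267.4, -69.2]), array([-0.  , -0.07,  0.26]))
z0.08 s+1 n30 x[6.3,8.4,8.8] y[8.2,13.1]
z0.08 s-1 n26 x[8.0,8.5,8.7] y[-12.2,-7.6]
z0.09 s+1 n21 x[8.4,8.6,9.1] y[8.3,13.2]
z0.09 s-1 n31 x[3.5,8.6,8.9] y[-12.3,-7.3]
z0.10 s+1 n23 x[4.6,8.9,9.3] y[8.1,13.0]
z0.10 s-1 n20 x[8.5,8.7,9.2] y[-12.0,-7.4]
z0.11 s+1 n32 x[-1.5,8.9,9.4] y[8.1,12.7]
z0.11 s-1 n19 x[8.9,9.1,9.4] y[-12.2,-7.7]
z0.12 s+1 n16 x[8.9,9.3,9.6] y[8.3,13.1]
z0.12 s-1 n32 x[-1.6,9.1,9.7] y[-12.0,-7.2]
z0.13 s+1 n143 x[-2.9,5.4,11.5] y[0.1,12.5]
z0.13 s-1 n103 x[-2.3,5.4,10.9] y[-11.3,-0.8]
z0.14 s+1 n29 x[6.6,10.3,11.9] y[0.1,12.0]
z0.14 s-1 n22 x[5.9,9.3,11.5] y[-11.8,-0.9]
nose z max [0.1479956  0.1489196  0.15006105]
```

View pics/w16.png

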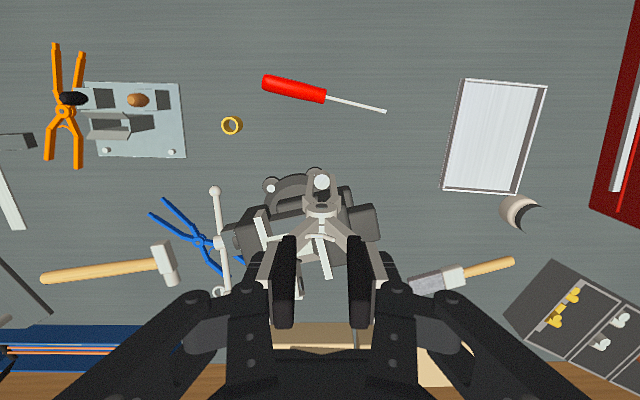

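Run:
```python
from h import *
o,_=pickle.load(open('o16.pkl','rb'));c=o['wrist']
C=cloud(c)
Q=np.array([onplane(c,u,v,.022)[:2] for u,v in((464,79),(547,86),(520,194),(441,189))]);print(Q.round(3),Q.mean(0),np.linalg.norm(np.diff(Q,axis=0),axis=1))
print(C[140,490],C[120,510])
hsv=cv2.cvtColor(c['color'],cv2.COLOR_RGB2HSV)
m=(hsv[...,0]<18)&(hsv[...,1]>200)&(C[...,0]<.5)&(C[...,1]<-.2); X=C[m]; print('orange',len(X),X.min(0),X.max(0))
```

```text
[[0.365 0.251]
 [0.375 0.381]
 [0.55  0.373]
 [0.54  0.236]] [0.45767715 0.31023982] [0.13029089 0.17479785 0.13759209]
[0.46023348 0.31612202 0.00378609] [0.42750884 0.34346922 0.00435507]
orange 1137 [ 3.08702432e-01 -4.37266982e-01 -3.49824025e-04] [ 0.49992564 -0.21496536  0.08797304]
```

play_rows(offset=[[0,45,0],[-3,100,-5],[-6,155,-40],[-9,210,-80],[-11,260,-110]], angular=[[0,0,0],[0,-1.3,0],[0,-1.3,0],[0,-1.3,0],[0,-1.3,0]], fingers=[36,36,36,36,36])

```text
t: 15.65
eef_pos: [0.4591, 0.2905, 0.2585]
orientation: [3.14, 0.023, 3.141]
force: [1.8, 0.1, -1.1]
gripper_width: 0.0402
```

play_rows(offset=[[0,10,-20],[0,12,-40],[0,12,-60],[0,12,-60]], angular=[[0,0,0],[0,0,0],[0,0,0],[0,0,0]], fingers=[36,36,36,36])

```text
t: 16.15
eef_pos: [0.458, 0.3004, 0.198]
orientation: [-3.141, 0.018, -3.141]
force: [0.2, -1.3, -0.5]
gripper_width: 0.0403
```

```bash
python3 - <<'E'
from h import *
s=ctrl.state(); print(s['t'],s['eef_pos'],s['gripper_width'],s['joints'],s['orientation'],s['force'])
o=snap(("wrist","side")); pickle.dump((o,s),open('o17.pkl','wb'));save(o['wrist'],'pics/w17.png',(200,90,440,300),3)
E
python3 rel.py o17.pkl | grep -E 'z0.(0[89]|1)|nose'
```

```text
16.15 [0.45797397 0.30040586 0.19796636] 0.0403091361178518 [-0.12385892  0.39093567 -0.66927423  1.56848205  0.26486829  1.25796855
  0.73601717] [-3.14072498  0.0181643  -3.14090783] [ 0.23221304 -1.29445072 -0.48385617]
z0.08 s+1 n31 x[6.5,8.4,9.0] y[8.2,13.1]
z0.08 s-1 n26 x[8.2,8.5,8.8] y[-12.4,-7.6]
z0.09 s+1 n23 x[8.3,8.7,8.9] y[8.3,12.7]
z0.09 s-1 n31 x[2.5,8.6,9.1] y[-12.3,-7.3]
z0.10 s+1 n26 x[-1.9,8.8,9.2] y[8.0,13.0]
z0.10 s-1 n20 x[8.4,8.9,9.2] y[-12.0,-7.4]
z0.11 s+1 n27 x[3.3,9.0,9.4] y[8.0,12.8]
z0.11 s-1 n20 x[8.8,9.1,9.5] y[-12.2,-7.7]
z0.12 s+1 n17 x[8.9,9.4,9.6] y[8.3,12.9]
z0.12 s-1 n29 x[-1.6,9.2,9.6] y[-12.0,-7.2]
z0.13 s+1 n140 x[-2.5,5.3,11.5] y[0.1,12.5]
z0.13 s-1 n107 x[-2.0,5.5,11.2] y[-12.1,-0.8]
z0.14 s+1 n28 x[7.3,10.5,11.9] y[0.1,12.0]
z0.14 s-1 n21 x[7.3,9.5,11.6] y[-11.8,-0.9]
nose z max [0.14804596 0.14997712 0.1514988 ]
```

View pics/w17.png

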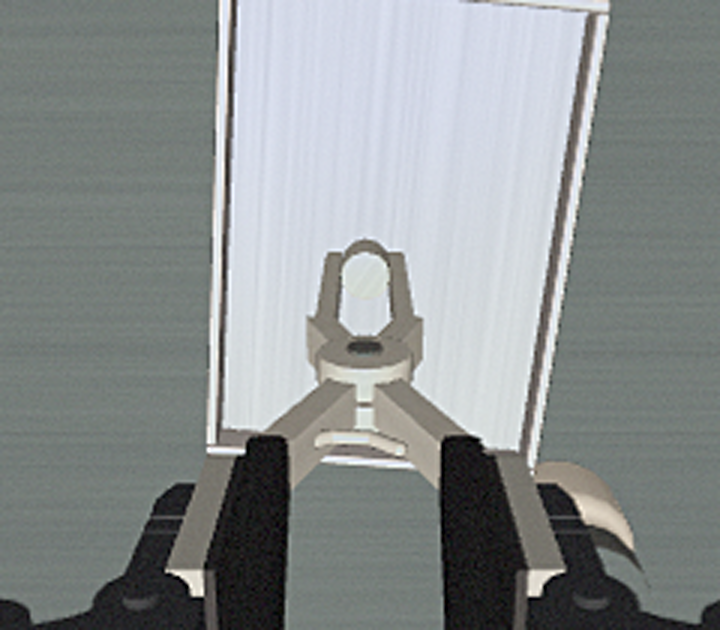

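play_rows(offset=[[0,0,-20],[0,0,-34],[0,0,-40],[0,0,-41],[0,0,-41]], angular=[[0,0,0],[0,0,0],[0,0,0],[0,0,0],[0,0,0]], fingers=[36,36,36,36,36])

```text
t: 16.88
eef_pos: [0.4593, 0.3016, 0.1595]
orientation: [3.14, 0.023, -3.141]
force: [-0.3, -0.2, -2.4]
gripper_width: 0.0404
```

play_rows(offset=[[0,0,-1],[0,0,-2],[0,0,-2]], angular=[[0,0,0],[0,0,0],[0,0,0]], fingers=[36,36,36])

```text
t: 17.25
eef_pos: [0.459, 0.3012, 0.157]
orientation: [3.141, 0.022, -3.141]
force: [0.1, 0.3, -1.9]
gripper_width: 0.04
```

play_rows(offset=[[0,0,-1],[0,0,-2],[0,0,-2]], angular=[[0,0,0],[0,0,0],[0,0,0]], fingers=[36,36,36])

```text
t: 17.62
eef_pos: [0.4593, 0.3014, 0.1554]
orientation: [3.141, 0.023, -3.141]
force: [-0.5, -0.4, 1.1]
gripper_width: 0.0401
```

play_rows(offset=[[0,0,-1],[0,0,-1]], angular=[[0,0,0],[0,0,0]], fingers=[36,36])

```text
t: 17.88
eef_pos: [0.4598, 0.3015, 0.1553]
orientation: [3.14, 0.024, -3.141]
force: [-0.2, -1.5, 5.9]
gripper_width: 0.0403
```

play_rows(offset=[[0,0,0.5],[0,0,0.5],[0,0,0.5],[0,0,0.5],[0,0,0.5]], angular=[[0,0,0],[0,0,0],[0,0,0],[0,0,0],[0,0,0]], fingers=[40,41.5,43,45,47.5])

```text
t: 18.5
eef_pos: [0.4586, 0.301, 0.1539]
orientation: [3.141, 0.021, -3.141]
force: [-0.3, -0.8, -1.6]
gripper_width: 0.0474
```

```bash
python3 - <<'E'
from h import *
s=ctrl.state(); print(s['t'],s['eef_pos'],s['gripper_width'],s['orientation'],s['force'])
o=snap(("wrist",)); pickle.dump((o,s),open('o18.pkl','wb'));save(o['wrist'],'pics/w18.png',(200,90,440,300),3)
E
python3 rel.py o18.pkl | grep -E 'z0.(0[89]|1)|nose'
```

```text
18.5 [0.45861272 0.30103257 0.1538594 ] 0.047421081485496855 [ 3.14132992  0.02055744 -3.14112233] [-0.28524359 -0.79989414 -1.61063062]
z0.08 s+1 n27 x[8.1,8.4,8.9] y[10.4,15.1]
z0.08 s-1 n29 x[8.1,8.5,8.8] y[-14.3,-9.1]
z0.09 s+1 n22 x[8.5,8.7,9.1] y[10.9,15.2]
z0.09 s-1 n24 x[8.4,8.6,9.0] y[-14.9,-9.5]
z0.10 s+1 n22 x[8.7,8.9,9.4] y[11.2,15.8]
z0.10 s-1 n16 x[8.6,8.9,9.2] y[-14.5,-10.8]
z0.11 s+1 n18 x[8.8,9.2,9.4] y[11.6,16.4]
z0.11 s-1 n19 x[8.7,9.2,9.4] y[-15.2,-11.2]
z0.12 s+1 n21 x[4.9,9.3,9.6] y[6.7,16.9]
z0.12 s-1 n15 x[9.2,9.4,9.7] y[-15.6,-11.7]
z0.13 s+1 n150 x[-4.0,3.9,10.3] y[0.1,17.1]
z0.13 s-1 n95 x[-3.4,4.0,9.8] y[-15.9,-0.8]
z0.14 s+1 n436 x[-17.0,9.7,19.4] y[0.1,29.9]
z0.14 s-1 n448 x[-17.1,8.1,19.3] y[-29.9,-0.9]
nose z max [0.15135032 0.15180963 0.1524342 ]
```

View pics/w18.png

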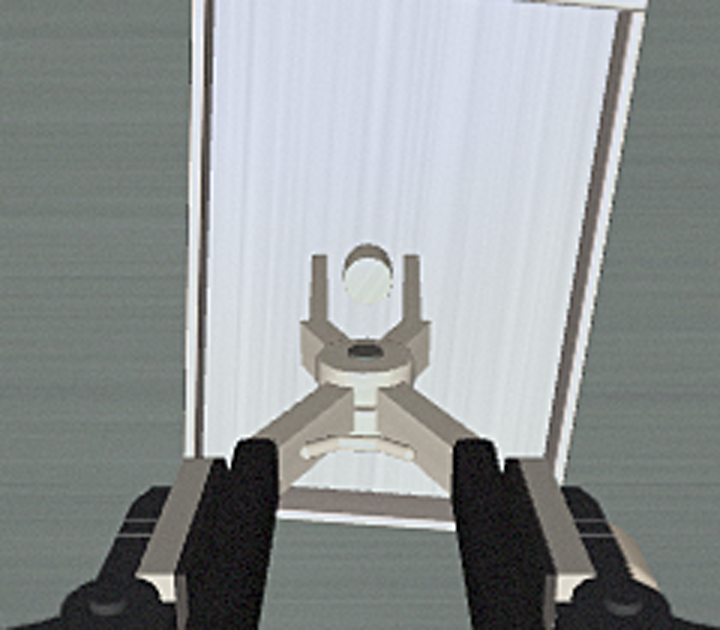

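play_rows(offset=[[0,0,12],[0,0,35],[0,0,80],[0,-20,130],[-5,-70,180]], angular=[[0,0,0],[0,0,0],[0,0,0],[0,0,0],[0,0,-2]], fingers=[47.5,47.5,47.5,47.5,47.5])

```text
t: 19.18
eef_pos: [0.4542, 0.2388, 0.3314]
orientation: [3.138, 0.024, 3.111]
force: [1.5, -2.1, -1.7]
gripper_width: 0.0475
```

play_rows(offset=[[-5,-50,30],[-10,-105,40],[-15,-160,40],[-20,-215,40],[-25,-270,40]], angular=[[0,0,0],[0,0,0],[0,0,0],[0,0,0],[0,0,0]], fingers=[47.5,47.5,47.5,47.5,47.5])

```text
t: 19.8
eef_pos: [0.4292, -0.0342, 0.3698]
orientation: [3.141, 0.024, 3.108]
force: [0.5, -0.2, -1.1]
gripper_width: 0.0476
```

play_rows(offset=[[0,-55,0],[0,-110,-5],[0,-165,-30],[0,-200,-50],[0,-200,-50]], angular=[[0,0,0],[0,0,0],[0,0,0],[0,0,0],[0,0,0]], fingers=[47.5,47.5,47.5,47.5,47.5])

```text
t: 20.42
eef_pos: [0.4275, -0.2361, 0.3169]
orientation: [3.14, 0.018, 3.1]
force: [0.8, 0.2, -0.8]
gripper_width: 0.0474
```

```bash
python3 - <<'E'
from h import *
s=ctrl.state(); print(s['t'],s['eef_pos'],s['gripper_width'],s['orientation'],s['force'])
o=snap(("wrist",)); pickle.dump((o,s),open('o19.pkl','wb'));save(o['wrist'],'pics/w19.png')
E
python3 rel.py o19.pkl | grep -E 'z0.(0[89]|1)|nose'
```

```text
20.425 [ 0.42749943 -0.23612475  0.31694133] 0.04744585841534654 [3.1403825  0.01779201 3.10043693] [ 0.80543682  0.22877172 -0.83752228]
z0.08 s+1 n29 x[8.1,8.4,8.9] y[10.4,15.5]
z0.08 s-1 n28 x[8.1,8.4,8.8] y[-14.3,-9.2]
z0.09 s+1 n24 x[8.4,8.8,9.1] y[10.7,15.7]
z0.09 s-1 n25 x[8.3,8.7,9.0] y[-14.5,-9.5]
z0.10 s+1 n20 x[8.4,8.9,9.2] y[11.1,15.6]
z0.10 s-1 n19 x[8.6,8.9,9.3] y[-14.5,-10.0]
z0.11 s+1 n15 x[8.8,9.2,9.4] y[12.4,16.3]
z0.11 s-1 n18 x[8.8,9.1,9.4] y[-15.1,-11.2]
z0.12 s+1 n16 x[9.0,9.4,9.6] y[12.8,16.9]
z0.12 s-1 n13 x[9.1,9.4,9.7] y[-15.7,-11.9]
z0.13 s+1 n7 x[9.0,9.3,9.5] y[13.2,17.1]
z0.13 s-1 n7 x[9.0,9.3,9.7] y[-15.9,-12.2]
z0.14 s+1 n5 x[7.5,7.7,8.1] y[13.8,17.7]
z0.14 s-1 n5 x[7.5,7.7,7.9] y[-16.6,-12.6]
nose z max [0.14361607 0.1444196  0.14471282]
```

View pics/w19.png

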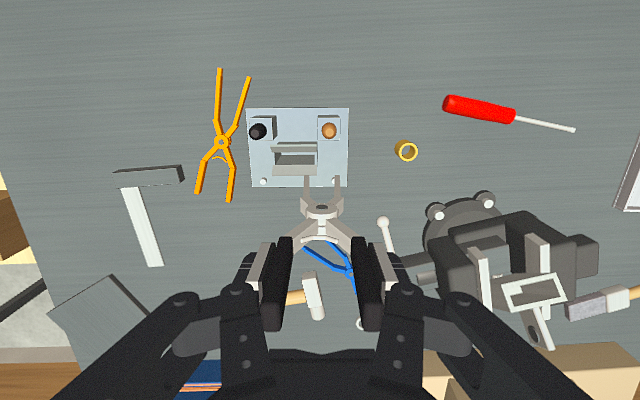

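```bash
cat > rk.py <<'E'
from tgt import *
Rk=R.from_euler('z',-2,degrees=True).as_matrix()@np.diag([-1,1,-1.])@R.from_euler('y',-1.3,degrees=True).as_matrix()
nk=np.array([3.7,.6,143.8])/1000
def rt(x,y,z): return np.array([x,y,z])-Rk@nk
def now(s=None):
    s=s or ctrl.state(); return s['eef_pos']+R.from_euler('xyz',s['orientation']).as_matrix()@nk
E
python3 - <<'E'
from rk import *
print(now())
for z in(.15,.1,.03,.01): print(z,goto(rt(.426,-.271,z),Rk))
# pocket centre from last image: lip edges cloud
o,_=pickle.load(open('o19.pkl','rb'));c=o['wrist'];C=cloud(c)
m=(C[...,2]>.076)&(C[...,2]<.088)&(abs(C[...,0]-.426)<.025)&(abs(C[...,1]+.271)<.035)
X=C[m];print(len(X),X.min(0),X.max(0))
E
```

```text
[ 0.42827942 -0.23263913  0.17442803]
0.15 (array([ -2.6, -38.1, -24.4]), array([-0.12, -0.11,  0.12]))
0.1 (array([ -2.6, -38.1, -74.4]), array([-0.12, -0.11,  0.12]))
0.03 (array([  -2.6,  -38.1, -144.4]), array([-0.12, -0.11,  0.12]))
0.01 (array([  -2.6,  -38.1, -164.4]), array([-0.12, -0.11,  0.12]))
651 [ 0.40526655 -0.30005493  0.07601417] [ 0.44682515 -0.24133371  0.08650247]
```

play_rows(offset=[[-2.6,-25,-20],[-2.6,-38,-50],[-2.6,-38,-74],[-2.6,-38,-74],[-2.6,-38,-74]], angular=[[-0.1,-0.1,0.1],[-0.1,-0.1,0.1],[-0.1,-0.1,0.1],[-0.1,-0.1,0.1],[-0.1,-0.1,0.1]], fingers=[47.5,47.5,47.5,47.5,47.5])

```text
t: 21.1
eef_pos: [0.4285, -0.27, 0.2465]
orientation: [-3.139, 0.027, 3.111]
force: [0.6, -0.6, -1.3]
gripper_width: 0.0473
```

Run:
```python
from rk import *
s=ctrl.state(); print(s['t'],now(s))
for z in(.06,.03,.008): print(z,goto(rt(.426,-.271,z),Rk,s))
o=snap(("wrist",)); pickle.dump((o,s),open('o20.pkl','wb'));save(o['wrist'],'pics/w20.png',(240,80,420,260),4)
```

```text
21.1 [ 0.42861803 -0.26974794  0.10269372]
0.06 (array([ -2.1,  -1.6, -42.7]), array([ 0.13,  0.23, -0.26]))
0.03 (array([ -2.1,  -1.6, -72.7]), array([ 0.13,  0.23, -0.26]))
0.008 (array([ -2.1,  -1.6, -94.7]), array([ 0.13,  0.23, -0.26]))
```

View pics/w20.png

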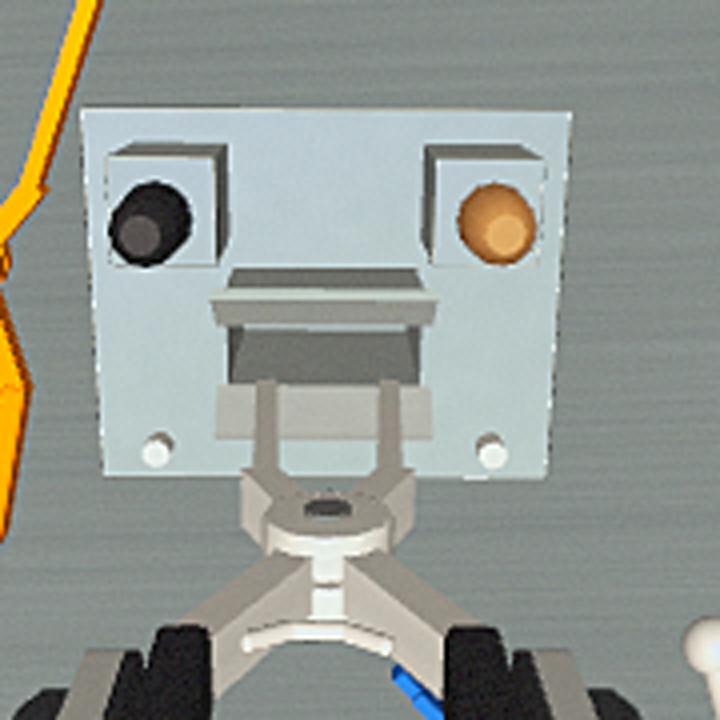

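play_rows(offset=[[-2,-1.2,-10],[-2,-1.4,-25],[-2,-1.4,-42],[-2,-1.4,-55],[-2,-1.4,-55]], angular=[[0.1,0.2,-0.2],[0.1,0.2,-0.2],[0.1,0.2,-0.2],[0.1,0.2,-0.2],[0.1,0.2,-0.2]], fingers=[47.5,47.5,47.5,47.5,47.5])

```text
t: 21.78
eef_pos: [0.4243, -0.2717, 0.1881]
orientation: [3.139, 0.018, 3.105]
force: [0.4, 0.1, -1.0]
gripper_width: 0.0476
```

Run:
```python
from rk import *
s=ctrl.state(); print(s['t'],now(s),s['force'])
for z in(.03,.008): print(z,goto(rt(.426,-.271,z),Rk,s))
```

```text
21.775 [ 0.42318515 -0.27072208  0.04424023] [ 0.36986954  0.13562116 -1.03516715]
0.03 (array([  2.1,   0.1, -14.2]), array([-0.14, -0.28,  0.07]))
0.008 (array([  2.1,   0.1, -36.2]), array([-0.14, -0.28,  0.07]))
```

play_rows(offset=[[1,0,-12],[1,0,-24],[1,0,-31],[1,0,-34],[1,0,-34]], angular=[[0,-0.2,0],[0,-0.2,0],[0,-0.2,0],[0,-0.2,0],[0,-0.2,0]], fingers=[47.5,47.5,47.5,47.5,47.5])

```text
t: 22.4
eef_pos: [0.426, -0.2722, 0.1555]
orientation: [3.141, 0.023, 3.105]
force: [0.3, 1.2, -0.6]
gripper_width: 0.0476
```

play_rows(offset=[[0,0,-1.5],[0,0,-1.5]], angular=[[0,0,0],[0,0,0]], fingers=[47.5,47.5])

```text
t: 22.65
eef_pos: [0.4261, -0.2723, 0.1542]
orientation: [3.141, 0.024, 3.105]
force: [-0.5, -0.1, -1.4]
gripper_width: 0.0474
```

Run:
```python
from rk import *
s=ctrl.state(); print(s['t'],now(s),s['force'],s['eef_pos'])
```

```text
22.65 [ 0.42584084 -0.27161336  0.01039479] [-0.50703585 -0.08082157 -1.40206217] [ 0.42609736 -0.27230633  0.15424174]
```

play_rows(offset=[[0,0,-1.5],[0,0,-3],[0,0,-3]], angular=[[0,0,0],[0,0,0],[0,0,0]], fingers=[47.5,47.5,47.5])

```text
t: 23.02
eef_pos: [0.4263, -0.2723, 0.1517]
orientation: [3.141, 0.024, 3.105]
force: [-0.3, 0.6, 2.7]
gripper_width: 0.0477
```

play_rows(offset=[[0,0,0],[0,0,0],[0,0,0],[0,0,0],[0,0,0]], angular=[[0,0,0],[0,0,0],[0,0,0],[0,0,0],[0,0,0]], fingers=[50,53,56,62,74])

```text
t: 23.65
eef_pos: [0.4262, -0.2724, 0.1513]
orientation: [3.141, 0.024, 3.105]
force: [-0.1, 0.9, 0.5]
gripper_width: 0.074
```

play_rows(offset=[[0,0,0],[0,0,0]], angular=[[0,0,0],[0,0,0]], fingers=[85,85])

```text
t: 23.9
eef_pos: [0.4261, -0.2723, 0.1512]
orientation: [3.141, 0.024, 3.105]
force: [-0.6, -0.2, 0.3]
gripper_width: 0.0846
```

Run:
```python
from rk import *
o=snap(("wrist",));s=ctrl.state(); print(s['t'],now(s),s['force'],s['eef_pos'],s['gripper_width'])
pickle.dump((o,s),open('o21.pkl','wb'));save(o['wrist'],'pics/w21.png',(200,80,440,300),3)
```

```text
23.95 [ 0.42577497 -0.27152117  0.00728816] [-1.23998657  0.86099851  1.00065439] [ 0.42605084 -0.27224223  0.15113494] 0.0850770567072239
```

View pics/w21.png

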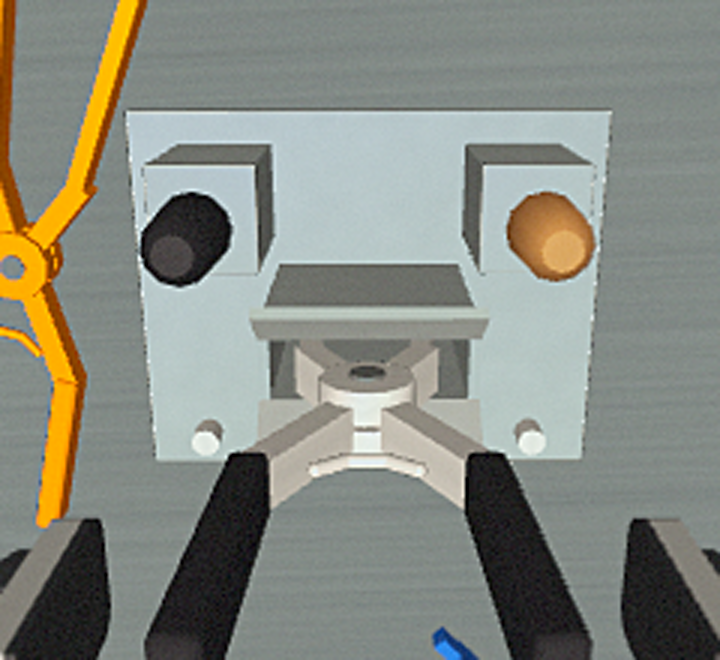

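Released, clear of both pads, standing in the pocket. I'll raise the gripper straight up.

play_rows(offset=[[0,0,20],[0,0,60],[0,0,110],[0,0,150],[0,0,150]], angular=[[0,0,0],[0,0,0],[0,0,0],[0,0,0],[0,0,0]], fingers=[85,85,85,85,85])

```text
t: 24.58
eef_pos: [0.428, -0.2732, 0.305]
orientation: [-3.138, 0.031, 3.106]
force: [0.2, 0.4, -0.4]
gripper_width: 0.0852
```

play_rows(offset=[[0,30,30],[0,30,30],[0,30,30],[0,30,30],[0,30,30]], angular=[[0,0,0],[0,0,0],[0,0,0],[0,0,0],[0,0,0]], fingers=[85,85,85,85,85])

```text
t: 25.2
eef_pos: [0.4254, -0.2428, 0.33]
orientation: [3.14, 0.022, 3.104]
force: [-0.4, -0.6, -0.1]
gripper_width: 0.0849
```

play_rows(offset=[[0,0,0],[0,0,0],[0,0,0],[0,0,0],[0,0,0]], angular=[[0,0,0],[0,0,0],[0,0,0],[0,0,0],[0,0,0]], fingers=[85,85,85,85,85])

```text
t: 25.82
eef_pos: [0.426, -0.2422, 0.3311]
orientation: [3.141, 0.024, 3.105]
force: [-0.8, -0.8, -0.4]
gripper_width: 0.0849
```

Run:
```python
from h import *
def hand(c):
  C=cloud(c); hsv=cv2.cvtColor(c['color'],cv2.COLOR_RGB2HSV); r=[]
  for z in(.15,.165,.185):
    for sg in(1,-1):
      m=(hsv[...,2]<100)&(abs(C[...,2]-z-.005)<.007)&(abs(C[...,0]-.43)<.03)&(abs(C[...,1]+.271-sg*.025)<.014); X=C[m]
      r.append((z,sg,len(X),X[:,0].min().round(4),X[:,0].max().round(4),X[:,1].mean().round(4)))
  m=(C[...,2]>.192)&(C[...,2]<.22)&(abs(C[...,0]-.426)<.03)&(abs(C[...,1]+.271)<.04); print('top',C[m].mean(0),C[m].min(0),C[m].max(0))
  m=(C[...,2]>.1)&(C[...,2]<.12)&(abs(C[...,0]-.426)<.03)&(abs(C[...,1]+.271)<.008); print('pivot',C[m].mean(0),C[m].min(0),C[m].max(0))
  return r
s=ctrl.state(); print(s['t'],s['eef_pos'])
o=snap(("wrist","scene","side")); pickle.dump((o,s),open('o22.pkl','wb'))
for r in hand(o['wrist']): print(r)
save(o['wrist'],'pics/w22.png'); save(o['scene'],'pics/s22.png'); save(o['side'],'pics/d22.png',(160,100,480,360),2.4)
```

```text
25.825 [ 0.42599297 -0.2422305   0.33109693]
top [ 0.41875961 -0.27220848  0.19673221] [ 0.41147034 -0.3001166   0.19207887] [ 0.42697201 -0.24256175  0.19887334]
pivot [ 0.41956878 -0.27127823  0.11359976] [ 0.41286838 -0.27846635  0.10014588] [ 0.43100901 -0.26324938  0.11953839]
(0.15, 1, 20, np.float64(0.4144), np.float64(0.4153), np.float64(-0.2483))
(0.15, -1, 44, np.float64(0.4128), np.float64(0.4253), np.float64(-0.2911))
(0.165, 1, 22, np.float64(0.414), np.float64(0.4151), np.float64(-0.2476))
(0.165, -1, 48, np.float64(0.4123), np.float64(0.4253), np.float64(-0.292))
(0.185, 1, 80, np.float64(0.4132), np.float64(0.427), np.float64(-0.2466))
(0.185, -1, 109, np.float64(0.4115), np.float64(0.4249), np.float64(-0.2941))
```

View pics/w22.png

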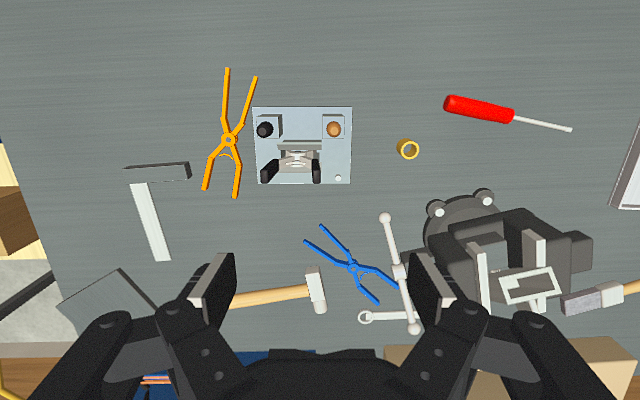

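View pics/d22.png

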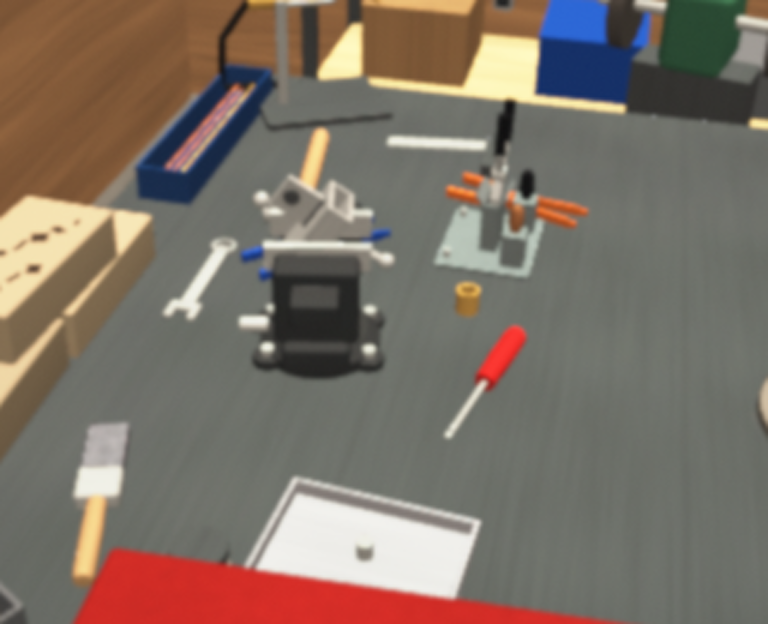

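View pics/s22.png

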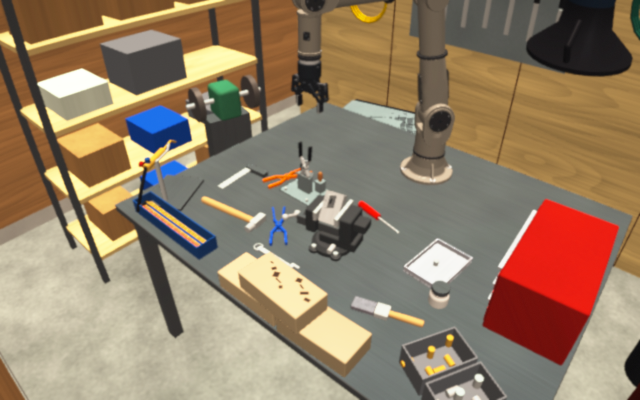

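```bash
python3 -c "
from bench import ctrl
print(ctrl.hand_in())"
```

```text
the job is handed in; nothing more can be done
None
```

The pin is out of the socket and stands upright on the tray floor. The tongs are back in the rack's middle pocket, and the job was handed in at about 26 s of the 58 s allowed. No verdict is reported, so what follows is from my own last readings.

**What I did:**
- I gripped the tongs at about 48 mm, entered the leaning socket on its axis, and squeezed until the fingers stopped at 40.4 mm, which matches the jaws on the pin.
- I drew the pin out along the socket's axis, lowered it until the tray floor took it (about 6 N), and only then opened the jaws.
- I stood the tongs in the pocket, let go, and lifted the gripper clear of everything.

**Last checks:**
- **Pin:** it stood free between the open jaws near the tray's centre, and the final side and scene pictures still show it upright there.
- **Tongs:** they stand sprung open, the handles 57 mm apart at the top. They lean about 2°, with the pivot about 4 to 6 mm from the pocket's middle in x. That is the same lean they had settled into before I picked them up.
- **Forces:** in the socket, the wrist force at the end of each move stayed below about 3 N. The highest I saw was about 14 N, when the fingers first closed on the tongs in the rack.
- **Bystanders:** I saw no change in the pictures, but I did not measure them one by one.

**What did not go as expected:**
- **Slip in the grip:** the tongs turned about 2.5° in the pads while tilted. Squeezing from 48.5 to 47.5 mm stopped it, and I corrected the approach for it.
- **Joint 2:** it touched its limit (-0.296 of -0.3 rad) above the socket, which held back one approach pose.
- **Look-alikes:** the blue and orange tongs were standing in the first pictures but lay on the bench later. I never went near them, so I take it they fell over by themselves.

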